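# Free a linear slide from its transit block and stroke it end to end

### The job

Rock the tight yellow transit block gently on its pins - red end up first, then the plain end up, a good five degrees each way - until it comes off the slide; stand it upright on the black rubber mat and let go, then take it again by its two ends, as the rack leaves no room for fingers at its broad faces, and put it down gently in the slot of the blue rack. After that run the slide's carriage slowly, under 20 cm/s, through its whole travel to feel for sticky spots: all the way to the stop at the end where the block was, then all the way back to the other stop, and leave it there. Do not disturb the other things on the bench.

Things in the scene. Friction and masses are not known exactly. Their poses are not given: they have to be found in the camera images.
- slide: the linear slide, screwed down: grey base 130 x 300 x 12 mm, end blocks 18 mm thick, 74 mm high (inner faces at y = -132 and +132 mm), two 10 mm rods along y at x = -45 and +45 mm, axis 59 mm above the table. Origin: centre of the base's underside; y is the sliding direction, z up
- seat (a point): where the block is plugged: on top of the slide's base (12 mm up), at the slide's y = +70 mm. Brass pins 10 mm across, 10 mm tall stand 18 mm either side of it along the slide's x. Brass spring pads, 13 to 25 mm above the table, squeeze the block's two ends with about 6 N each (some 5 to 15 N to pull it off)
- block: yellow transit block, 60 (x) x 28 (y) x 62 mm tall, about 150 g, origin: centre of its underside, z up, +x end marked red. Two 12 mm holes below, 14 mm deep. Starts on the pins, axes as the slide's, barring the carriage. The rods leave no room for fingers at its ends; its broad faces (28 mm grip along the slide's y) are free near the top. Can tip some 8 degrees about either bottom end edge
- red_end (a point): bottom edge of the block at its red end, 30 mm along the block's +x from its origin
- plain_end (a point): bottom edge of the block at its plain end, 30 mm along the block's -x from its origin
- carriage (a joint): travel of the aluminium carriage in m: 0 at the stop at the slide's -y end, 0.2 at the stop at its +y end (where the block was); carriage 116 x 60 x 24 mm, top 71 mm above the table; its drag is about 3 to 5 N, it stays where left
- grip (a point): centre of the black grip on the carriage, 36 mm (slide's x) by 20 mm (slide's y) by 36 mm tall, point 89 mm above the table, moves with the carriage along the slide's y
- mat: black rubber mat 110 x 110 x 3 mm fixed to the bench; origin under its centre
- rack: blue rack, fixed: base 70 (x) x 80 (y) x 8 mm; two walls 8 mm thick, 36 mm long (y), reaching 62 mm above the table, leave a slot 37 mm wide (x), open at both ends. Origin: underside centre. The block stands in it with its 60 mm length along the rack's y, either way round, underside 8 mm above the table, its ends standing out past the walls
- driver: screwdriver with a green handle, 170 mm long, lying (bystander); origin under its middle
- grease: small jar with black cap, 48 mm across, 50 mm tall, standing (bystander); origin under its centre
- bearing: steel bearing ring, 38 mm across, 12 mm tall, lying flat (bystander); origin under its centre
- tweezers: steel tweezers, 120 mm long, 5 mm thick, lying (bystander); origin under their middle
- gauge: steel gauge block 35 x 30 x 20 mm (bystander); origin under its centre
- tray: open green parts tray 140 x 110 x 35 mm with a loose brass nut in it (bystander); origin under its centre
Not all that is in view belongs to the job. Of the things like the block, leave any that is green; of the rest the larger one is meant. There is more than one size of the rack; the one meant has the size given above.

How it is judged:
On the way, in this order (a step that is already met when the one before it is completed fails the run):
1. block rocked on its pins: red end up (tilt over 3.5 degrees, red end over 4 mm up, plain end under 6 mm) (angle between block's own z axis and vertical above 0.06 rad and z of red_end in the frame of slide above 0.016 m and z of plain_end in the frame of slide below 0.018 m and x of block in the frame of slide between -0.01 and 0.01 m), for 0.05 s.
2. block rocked the other way: plain end up (tilt over 3.5 degrees, plain end over 5 mm up, red end under 8.5 mm) (angle between block's own z axis and vertical above 0.06 rad and z of plain_end in the frame of slide above 0.017 m and z of red_end in the frame of slide below 0.0205 m and x of block in the frame of slide between -0.01 and 0.01 m), for 0.05 s.
3. block standing upright on the rubber mat, let go and at rest (x of block in the frame of mat between -0.05 and 0.05 m and y of block in the frame of mat between -0.05 and 0.05 m and z of block in the frame of mat below 0.008 m and angle between block's own z axis and vertical below 0.08 rad and contact force between the fingers and block below 0.2 N and linear speed of block below 0.02 m/s), for 0.2 s.
4. block standing in the slot of the rack, let go and at rest (x of block in the frame of rack between -0.012 and 0.012 m and y of block in the frame of rack between -0.014 and 0.014 m and z of block in the frame of rack below 0.012 m and angle between block's own z axis and vertical below 0.08 rad and contact force between the fingers and block below 0.2 N and linear speed of block below 0.02 m/s), for 0.2 s.
5. carriage at the stop where the block was (within 4 mm) (value of joint carriage above 0.196 m), for 0.1 s.
6. carriage back at the other stop (within 4 mm) (value of joint carriage below 0.004 m), for 0.1 s.
At the end, for the whole second after the job is handed in: The block stands upright (within 4.5 degrees) in the rack's slot, on its base (underside within 4 mm of it), within 12 mm of the rack's centre across and 14 mm along the slot, released and at rest; the carriage rests within 5 mm of the stop at the slide's -y end (all of step 4 and value of joint carriage below 0.005 m and velocity of joint carriage between -0.01 and 0.01 m/s); the robot touches nothing.
It fails at once if carriage moved faster than 0.25 m/s (velocity of joint carriage above 0.25 m/s or velocity of joint carriage below -0.25 m/s).
It fails at once if block knocked over (tilt over 35 degrees) (angle between block's own z axis and vertical above 0.6 rad).
It fails at once if block rammed or dropped on rack or mat (over 40 N) (contact force between block and rack above 40 N or contact force between block and mat above 40 N).
It fails at once if another thing on the bench moved over 30 mm (distance of any of driver, grease, bearing, tweezers, gauge, tray from where it was at the start of the episode above 0.03 m).
It also fails if it takes over 72 s, if anything falls off the work surface, if the arm or the gripper's body presses on something with over 40 N, if the wrist force passes 120 N, or if a joint passes its speed limit or range.

### The arm

A 6-joint arm with a two-finger parallel gripper is mounted at the origin on the work surface. World frame = base frame: x ahead of the robot, y to its left, z up, the work surface at z = 0. Lengths are in m, angles in rad, forces in N, time in s.
With the tool pointing down it reaches from about 0.35 to 0.85 m from the base axis. Payload 8.1 kg.
Tool frame: the origin (TCP) lies between the finger pads; the fingertips stand 19 mm ahead of it and the grasp point (between the pads) is the TCP; z points along the fingers, y is the direction in which the jaws open and shut (so a half turn about z gives the same grasp; the last joint's range is limited). The gripper opens to 93 mm and grips with 3 to 60 N. Pads are 15 mm wide; open, the fingers measure 128 mm over their backs; the gripper's body (75 mm by 188 mm) begins 65 mm behind the grasp point.
Start: joints at [1.02, 0.13, 1.488, -0, 1.523, -0.085], TCP at [0.269, 0.536, 0.238] pointing down, gripper open.
Joint ranges: [-2.96, 2.96], [-0.89, 2.26], [0.02, 2.5], [-1.34, 4.48], [0, 2.73], [-2.66, 2.66]. Speed limits (rad/s): [2.39, 2.39, 2.79, 3.14, 3.14, 3.14].

### API

Orientations are given as a unit quaternion [x, y, z, w].
In Python, from rig import bot gives the robot as it stands.
- The arm moves only by the tool play_rows, never from a script. Its argument "increments" is a list that holds one entry, the list of rows, each a list of 5 numbers: the shift along the tool's x, y, z in cm, then the turn about the tool's z in rad, then the closure, from 0 (fully open) to 1 (shut). In form: [[[tx, ty, tz, spin, fingers], ...]]. A call has 1 to 12 rows; each row shifts and turns the commanded pose from where the row before left it, along the tool's axes as they then stand; what a row does not reach is not made up. A row lasts 1/10 s, in which the tool goes at most 50 mm and 8.59 degrees, less where a joint would pass 70% of its speed; a pose out of reach is approached as far as the arm can. A call with a gripper value outside its range is refused whole. The fingers move at their own pace and stop on an object; the grip force is fixed at half the most. Time passes only in rows, so rows that do not move let the fingers close. It gives the time, the measured TCP pose, the force and the opening at its end, in the units of the state.
- bot.observe(): the state, without advancing time (a new reading comes with each control period).
- bot.get_image(name): name is "scene" or "top"; returns (picture, depth): 384x512x3 uint8, red, green, blue; 384x512 float32, m along the optical axis (not along the pixel's ray), 0 where there is no reading.
- bot.camera_info(name): a dict with "mtx" (3x3 intrinsics, pixels), "position" and "attitude" of the camera in the world. Camera axes: x right, y down, z forward; pixel columns grow to the right and rows downward; lengths in m; the calibration is good to about 2 mm. A picture is of the moment at which its call begins. camera_info takes no time and is no camera call.
- bot.job_done(): hands the job in, once; it reports no verdict.
The state is a dict: "time_s": time; "q": joint angles; "joint_velocities": joint speeds; "effort": joint torques, N m; "eef_pos": TCP position; "tcp_rot": TCP orientation; "ft_force": force on the tool from outside, world axes, zero at the start; "moment": the same for the moment, N m; "gripper_width": finger opening in m.
Only numpy, scipy, OpenCV 4.12 (cv2) and the standard library are available. Lean on these libraries where they do the work, as an engineer would, in place of code of your own. Each camera call takes 0.05 s, during which the arm holds its last target.

## Working session

There is one attempt and no reset: what is moved stays moved. The work goes in short steps, Python scripts to look and compute and a tool call to move; the robot and the scene stay as the last step left them, time stands still between calls to the robot, and variables do not carry over. Pictures are saved under pics/ and viewed, and the job is handed in when it is done.

Besides the shell and the picture viewer there is one more tool, called after ">>>" as name(argument=value, ...), one argument or row to a line, values as JSON. play_rows: Moves the arm, as the interface text tells. Its arguments: {"type":"object","properties":{"increments":{"type":"array","items":{"type":"array","items":{"type":"array","items":{"type":"number"}}}}},"required":["increments"]}

```bash
ls; mkdir -p pics
cat > h.py <<'E'
import numpy as np, cv2
from scipy.spatial.transform import Rotation as R
from rig import bot
def snap(n,tag):
    im,d=bot.get_image(n); np.savez(f'{tag}.npz',im=im,d=d); cv2.imwrite(f'pics/{tag}.png',im[:,:,::-1]); return im,d
def cam(n):
    c=bot.camera_info(n); return np.array(c['mtx']),np.array(c['position']),c['attitude']
def rot(a):
    a=np.array(a); return a if a.shape==(3,3) else R.from_quat(a).as_matrix()
def px(n,u,v,d):
    K,p,a=cam(n); r=np.array([(u-K[0,2])/K[0,0],(v-K[1,2])/K[1,1],1])*d
    return p+rot(a)@r
def pxz(n,u,v,z):
    K,p,a=cam(n); r=rot(a)@np.array([(u-K[0,2])/K[0,0],(v-K[1,2])/K[1,1],1]); return p+r*(z-p[2])/r[2]
def proj(n,P):
    K,p,a=cam(n); c=rot(a).T@(np.array(P)-p); q=K@c; return q[:2]/q[2]
def cloud(n,d):
    K,p,a=cam(n); v,u=np.mgrid[:d.shape[0],:d.shape[1]]
    r=np.stack([(u-K[0,2])/K[0,0]*d,(v-K[1,2])/K[1,1]*d,d],-1); return r@rot(a).T+p
def crop(tag,x0,y0,x1,y1,s,out):
    im=np.load(f'{tag}.npz')['im'][y0:y1,x0:x1,::-1]; cv2.imwrite(f'pics/{out}.png',cv2.resize(im,None,fx=s,fy=s,interpolation=cv2.INTER_CUBIC))
E
python3 - <<'E'
from h import *
snap('scene','s0');snap('top','t0')
for n in('scene','top'):print(bot.camera_info(n))
print(bot.observe())
E
```

```text
pics
{'mtx': array([[451.14791775,   0.        , 251.97473653],
       [  0.        , 451.14791775, 187.67823356],
       [  0.        ,   0.        ,   1.        ]]), 'position': array([1.19518215, 0.69671237, 0.80074322]), 'attitude': array([ 0.34827324,  0.83554287, -0.39042066, -0.16776642])}
{'mtx': array([[372.2537266 ,   0.        , 253.02193735],
       [  0.        , 372.2537266 , 188.25193248],
       [  0.        ,   0.        ,   1.        ]]), 'position': array([0.47623681, 0.09011545, 0.9362768 ]), 'attitude': array([-0.70591366,  0.70691642, -0.03174644,  0.0307774 ])}
{'time_s': 0.1, 'q': array([ 1.01961987e+00,  1.31059359e-01,  1.48917111e+00, -2.75569226e-05,
        1.52297496e+00, -8.54495415e-02]), 'joint_velocities': array([-0.00010949, -0.00134047, -0.00291551,  0.00263872, -0.00069988,
       -0.00207367]), 'effort': array([ 1.44590438e-03, -5.61343002e+01, -4.93094051e+01,  7.70202535e-02,
        2.92001705e-02, -5.29712679e-05]), 'eef_pos': array([0.26921028, 0.53568503, 0.23670761]), 'tcp_rot': array([ 2.30763912e-01,  9.73009438e-01, -7.70184206e-04, -2.39299615e-04]), 'ft_force': array([ 0.33085566, -0.36266143,  0.13363044]), 'moment': array([ 0.03760796,  0.02085463, -0.01054962]), 'gripper_width': 0.09294332347583072}
```

View pics/s0.png

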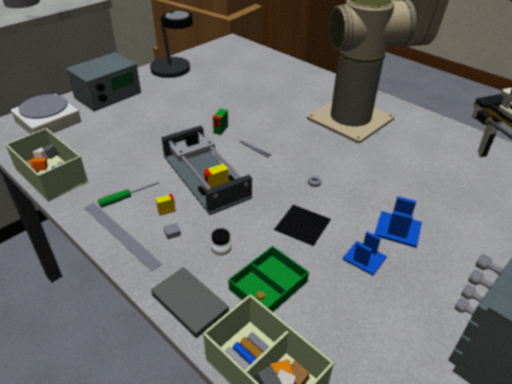

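View pics/t0.png

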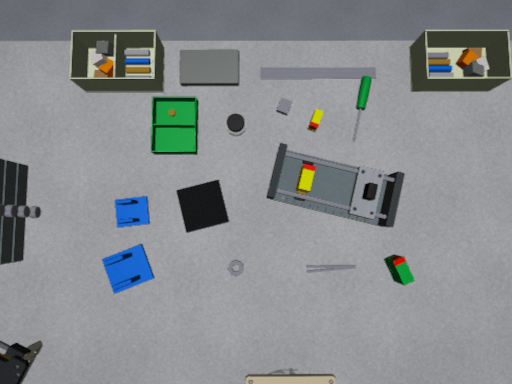

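Run:
```python
from h import *
crop('t0',255,130,415,235,5,'c1'); crop('t0',85,165,245,300,5,'c2')
z=np.load('t0.npz');C=cloud('top',z['d']);im=z['im'].astype(int);hsv=cv2.cvtColor(z['im'],cv2.COLOR_RGB2HSV)
def rep(name,m):
    P=C[m]; 
    if len(P)<8: print(name,len(P));return
    r=cv2.minAreaRect((P[:,:2]*1000).astype(np.float32)); print(name,len(P),np.round(r[0],1),np.round(r[1],1),round(r[2],1),'z',np.round(np.percentile(P[:,2],[5,50,95])*1000,1))
H,S,V=[hsv[...,i] for i in range(3)]
v,u=np.mgrid[:384,:512]
box=lambda a,b,c,d:(u>=a)&(u<c)&(v>=b)&(v<d)
yel=(H>22)&(H<35)&(S>150); red=((H<6)|(H>174))&(S>150); blue=(H>105)&(H<128)&(S>150)
b=box(290,155,325,205)
rep('blk yel top',b&yel&(C[...,2]>.065)); rep('blk all',b&(yel|red)&(C[...,2]>.065)); rep('red',b&red)
rep('blk small',box(300,100,330,135)&(yel|red))
for n,bx in(('rackS',(105,185,155,232)),('rackB',(95,238,165,300))):
    rep(n+' all',box(*bx)&blue); rep(n+' base',box(*bx)&blue&(C[...,2]<.02)); rep(n+' walls',box(*bx)&(C[...,2]>.04))
    Q=C[box(*bx)&(C[...,2]>.03)]; print(np.round(Q[:,2].max(),3))
rep('mat',box(170,170,235,240)&(V<45))
sl=box(255,130,415,235)
rep('end+y',box(262,140,295,205)&(C[...,2]>.064)&(V<80)); rep('end-y',box(375,165,410,235)&(C[...,2]>.071)&(V<80)&(C[...,2]<.079))
rep('grip',sl&(C[...,2]>.09)); rep('carr',box(340,150,400,230)&(C[...,2]>.063)&(V>110))
rep('base',sl&(C[...,2]>.006))
```

```text
blk yel top 241 [572.9 -35.3] [26.6 48.3] 76.0 z [71.  73.7 76.4]
blk all 289 [578.8 -36.7] [26.7 60.4] 75.4 z [71.  73.8 76.4]
red 57 [608.7 -44.3] [26.3 20.8] 78.6 z [20.5 73.9 76.4]
blk small 149 [6.104e+02 2.000e-01] [ 24.2 322.2] 60.5 z [11.  44.4 47.6]
rackS all 880 [506.5 263.9] [ 72.7 345.3] 2.0 z [ 5.1  8.1 61.7]
rackS base 717 [501.2 392.9] [68.2 83.4] 6.8 z [ 4.9  7.7 10.7]
rackS walls 138 [502.5 249.6] [ 53.9 318.7] 0.3 z [44.5 60.8 64.6]
0.936
rackB all 1537 [412.8 268.7] [ 89.1 378.8] 21.4 z [ 7.4 10.6 79.7]
rackB base 1243 [362.5 397. ] [ 89.2 103.3] 21.5 z [ 7.2 10.1 12.7]
rackB walls 270 [417.7 255.3] [ 67.7 350.2] 21.7 z [ 49.9  78.9 936.3]
0.936
mat 1786 [515.7 185.6] [122.2 166.5] 13.8 z [0.1 2.7 5.4]
end+y 373 [563.7  44.2] [ 27.3 195.7] 70.3 z [70.7 73.5 76. ]
end-y 365 [ 527.9 -239.7] [122.2  57. ] 6.3 z [71.4 73.7 76.1]
grip 240 [520.8 -48.9] [ 38.1 289.5] 10.3 z [ 95.5 106.8 936.3]
carr 1144 [539.5 -81.6] [338.7 138.6] 88.0 z [64.4 70.7 73.8]
base 6941 [588.9 -89.3] [349.9 238.9] 87.8 z [ 9.7 53.2 75.9]
```

View pics/c1.png

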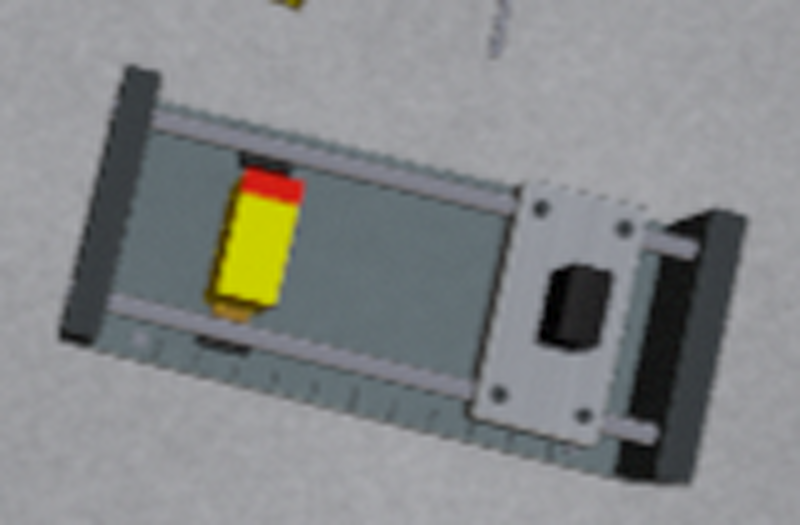

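View pics/c2.png

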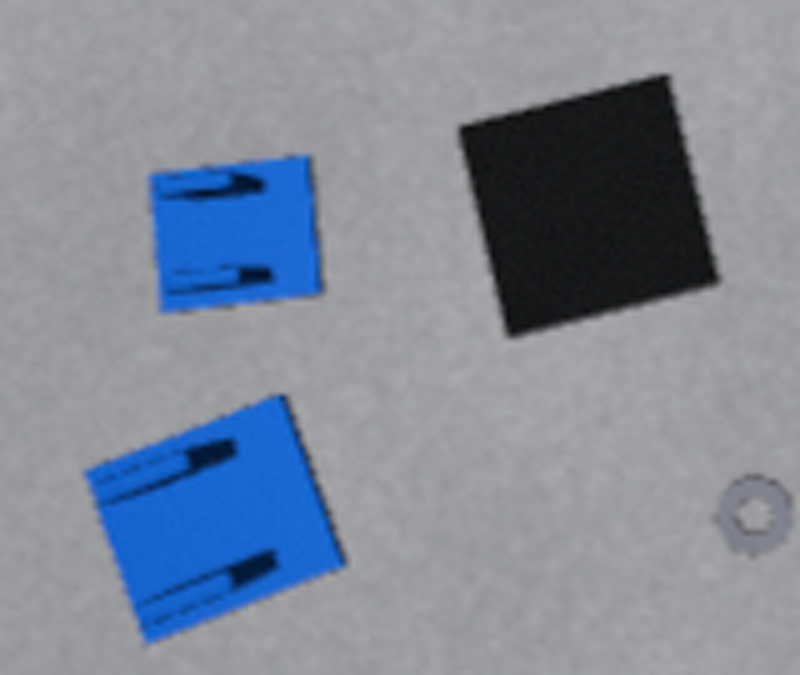

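```bash
cat >> h.py <<'E'
def fit(W,M):
    W=np.array(W)[:,:2];M=np.array(M,float); w0=W.mean(0);m0=M.mean(0);A=M-m0;B=W-w0
    th=np.arctan2((A[:,0]*B[:,1]-A[:,1]*B[:,0]).sum(),(A*B).sum()); c,s=np.cos(th),np.sin(th);Rm=np.array([[c,-s],[s,c]])
    t=w0-Rm@m0; return t,th,np.linalg.norm((M@Rm.T+t)-W,axis=1)
def cp(x0,y0,s,X,Y): return x0+(X+.5)/s-.5,y0+(Y+.5)/s-.5
E
python3 - <<'E'
from h import *
z=np.load('t0.npz');C=cloud('top',z['d']);ok=(z['d']>.3)
im=z['im'];hsv=cv2.cvtColor(im,cv2.COLOR_RGB2HSV);H,S,V=[hsv[...,i] for i in range(3)];v,u=np.mgrid[:384,:512]
box=lambda a,b,c,d:(u>=a)&(u<c)&(v>=b)&(v<d)
def rep(name,m):
    P=C[m&ok&(C[...,2]<.15)]; r=cv2.minAreaRect((P[:,:2]*1000).astype(np.float32)); print(name,len(P),np.round(r[0],1),np.round(r[1],1),round(r[2],1))
sl=box(255,130,415,235)
rep('end+y',box(262,140,295,205)&(C[...,2]>.064)&(V<80)); rep('end-y',box(375,165,410,235)&(C[...,2]>.071)&(C[...,2]<.079)&(V<80))
rep('grip',sl&(C[...,2]>.1)); rep('base',sl&(C[...,2]>.006))
# corner fits, at plane z
f=lambda pts,zz,c=(85,165,5):[pxz('top',*cp(*c,*p),zz) for p in pts]
print('rack',fit(f([(150,173),(309,155),(323,293),(161,313)],.008),[(35,40),(35,-40),(-35,-40),(-35,40)] and [(.035,.04),(.035,-.04),(-.035,-.04),(-.035,.04)]))
print('mat',fit(f([(460,128),(668,75),(718,282),(510,337)],.003),[(.055,.055),(.055,-.055),(-.055,-.055),(-.055,.055)]))
c=(255,130,5)
W=f([(125,65),(160,73),(95,345),(60,335)],.074,c)+f([(712,208),(747,216),(690,484),(655,478)],.074,c)
print(np.round(W,3))
print('slide',fit(W,[(.065,.15),(.065,.132),(-.065,.132),(-.065,.15),(.065,-.132),(.065,-.15),(-.065,-.15),(-.065,-.132)]))
W=f([(247,168),(304,180),(279,307),(224,296)],.074,c);print('block',fit(W,[(.03,.014),(.03,-.014),(-.03,-.014),(-.03,.014)]))
W=f([(569,264),(609,268),(598,350),(560,347)],.107,c);print('grip',fit(W,[(.018,.01),(.018,-.01),(-.018,-.01),(-.018,.01)]))
E
```

```text
end+y 371 [595.6  32.3] [ 16.3 129.5] 75.9
end-y 365 [ 527.9 -239.7] [122.2  57. ] 6.3
grip 153 [ 543.7 -177.5] [20.4 35.6] 75.3
base 6875 [ 591.8 -106.9] [314.9 236.3] 85.6
rack (array([0.50149907, 0.39067215]), np.float64(0.11669514612693313), array([0.00018995, 0.00045085, 0.00052169, 0.00032912]))
mat (array([0.51555054, 0.21569516]), np.float64(0.24953680662661976), array([0.00183248, 0.00151791, 0.00236311, 0.00158145]))
[[ 0.66   0.026  0.074]
 [ 0.657  0.01   0.074]
 [ 0.529  0.041  0.074]
 [ 0.533  0.057  0.074]
 [ 0.592 -0.248  0.074]
 [ 0.588 -0.264  0.074]
 [ 0.464 -0.233  0.074]
 [ 0.467 -0.217  0.074]]
slide (array([ 0.56125888, -0.10328354]), np.float64(-0.23960745314061416), array([0.00086777, 0.00086212, 0.0012074 , 0.00068653, 0.00102802,
       0.00075491, 0.00163622, 0.00066927]))
block (array([ 0.57861656, -0.037758  ]), np.float64(-0.19995400511862485), array([0.00077113, 0.00057478, 0.00108495, 0.00114882]))
grip (array([ 0.54317355, -0.17575439]), np.float64(-0.1374190140182516), array([0.00130382, 0.0013026 , 0.0017606 , 0.00176418]))
```

```bash
cat >> h.py <<'E'
def st(): 
    o=bot.observe(); Rm=R.from_quat(o['tcp_rot']).as_matrix(); return o,np.array(o['eef_pos']),Rm
def goto(x,y,z,al=None):
    o,p,Rm=st(); d=Rm.T@(np.array([x,y,z])-p)*100; a=np.arctan2(Rm[1,1],Rm[0,1])
    print('t',round(float(o['time_s']),2),'tcp',np.round(p,4),'al',round(a,4),'w',round(float(o['gripper_width']),4),'F',np.round(o['ft_force'],1),'q6',round(o['q'][5],2))
    print('tool cm',np.round(d,2),'spin',None if al is None else round((a-al+np.pi/2)%np.pi-np.pi/2,3), 'tilt',np.round(Rm[:,2],4))
def boxpts(t,th,lo,hi):
    c,s=np.cos(th),np.sin(th);out=[]
    for x in(lo[0],hi[0]):
        for y in(lo[1],hi[1]):
            for z in(lo[2],hi[2]): out.append((t[0]+c*x-s*y,t[1]+s*x+c*y,z))
    return out
def overlay(n,tag,boxes,out,roi,s):
    im=np.load(f'{tag}.npz')['im'][:,:,::-1]; x0,y0,x1,y1=roi
    im=cv2.resize(im[y0:y1,x0:x1],None,fx=s,fy=s,interpolation=cv2.INTER_CUBIC)
    for b in boxes:
        P=[((q[0]-x0+.5)*s-.5,(q[1]-y0+.5)*s-.5) for q in (proj(n,p) for p in boxpts(*b))]
        for i in range(8):
            for k in(1,2,4):
                j=i|k
                if j!=i: cv2.line(im,tuple(int(round(a)) for a in P[i]),tuple(int(round(a)) for a in P[j]),(255,0,255),1,cv2.LINE_AA)
    cv2.imwrite(f'pics/{out}.png',im)
SL=((.5613,-.1033),-.245); RK=((.5015,.3907),.117); MT=((.5155,.2157),.2495)
def sl(x,y,S=SL):
    c,s=np.cos(S[1]),np.sin(S[1]); return S[0][0]+c*x-s*y,S[0][1]+s*x+c*y
E
python3 - <<'E'
from h import *
bx=[(*SL,(-.065,.132,0),(.065,.15,.074)),(*SL,(-.065,-.15,0),(.065,-.132,.074)),(sl(0,.07),SL[1],(-.03,-.014,.012),(.03,.014,.074))]
rk=[(*RK,(-.035,-.04,0),(.035,.04,.008)),(*RK,(-.0265,-.018,.008),(-.0185,.018,.062)),(*RK,(.0185,-.018,.008),(.0265,.018,.062)),(*MT,(-.055,-.055,0),(.055,.055,.003))]
overlay('top','t0',bx,'o1',(255,130,415,235),5);overlay('scene','s0',bx,'o2',(155,120,260,215),6)
overlay('top','t0',rk,'o3',(105,165,245,240),5);overlay('scene','s0',rk,'o4',(270,190,430,280),5)
print(sl(0,.07)); goto(*sl(0,.07),.15,SL[1]+np.pi/2)
E
python3 -c "
import cv2,numpy as np
a=[cv2.imread(f'pics/o{i}.png') for i in (1,2,3,4)]
def pad(i):
    o=np.zeros((600,800,3),np.uint8);i=i[:600,:800];o[:i.shape[0],:i.shape[1]]=i;return o
"
```

```text
(np.float64(0.5782789427352001), np.float64(-0.035390387251915525))
t 0.1 tcp [0.2692 0.5357 0.2367] al 1.1051 w 0.0929 F [ 0.3 -0.4  0.1] q6 -0.09
tool cm [-53.26 -37.13   8.72] spin -0.221 tilt [-8.0e-04 -1.4e-03 -1.0e+00]
```

View pics/o1.png

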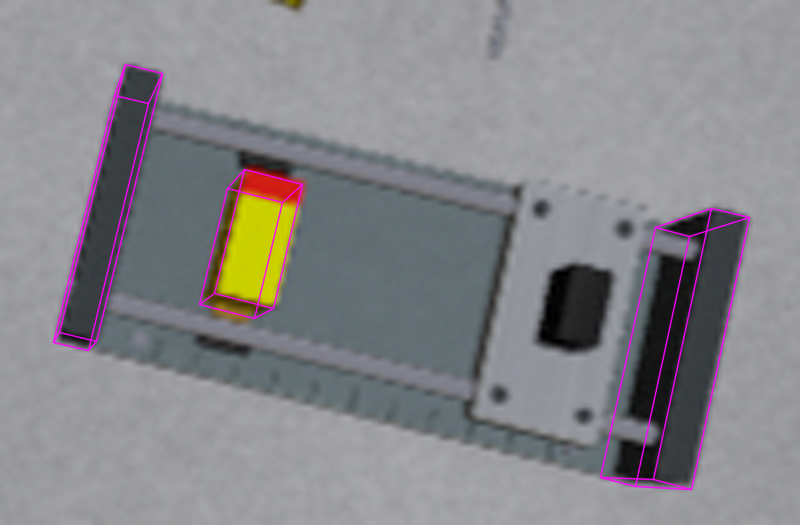

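View pics/o2.png

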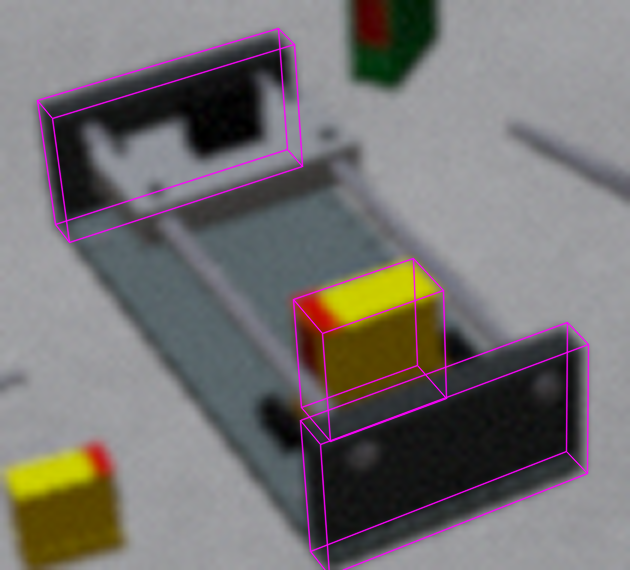

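View pics/o3.png

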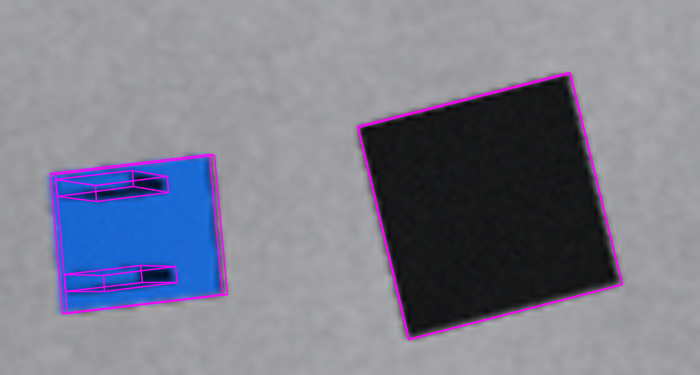

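View pics/o4.png

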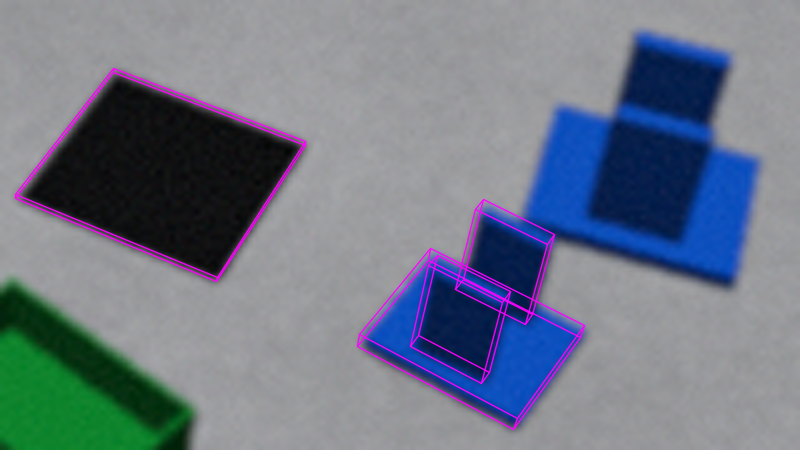

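>>> play_rows(
  increments=[
    [[0,0,0,-0.11,0.35],[0,0,0,-0.11,0.35]],
  ],
)

```text
time_s: 0.3
eef_pos: [0.2693, 0.5358, 0.237]
tcp_rot: [0.12, 0.993, -0.001, -0.0]
ft_force: [-1.1, 0.0, -0.5]
gripper_width: 0.0814
```

```bash
python3 -c "
from h import *
goto(*sl(0,.07),.15,SL[1]+np.pi/2)"
```

```text
t 0.3 tcp [0.2693 0.5358 0.237 ] al 1.3293 w 0.0814 F [-1.1  0.  -0.5] q6 -0.31
tool cm [-43.67 -48.06   8.73] spin 0.003 tilt [-6.e-04 -1.e-03 -1.e+00]
```

>>> play_rows(
  increments=[
    [[-2.6,-2.9,0,0,0.35],[-2.6,-2.9,0,0,0.35],[-2.6,-2.9,0,0,0.35],[-2.6,-2.9,0,0,0.35],[-2.6,-2.9,0,0,0.35],[-2.6,-2.9,0,0,0.35],[-2.6,-2.9,0,0,0.35],[-2.6,-2.9,0,0,0.35],[-2.6,-2.9,0,0,0.35],[-2.6,-2.9,0,0,0.35],[-2.6,-2.9,0,0,0.35],[-2.6,-2.9,0,0,0.35]],
  ],
)

```text
time_s: 1.5
eef_pos: [0.4877, 0.1211, 0.2373]
tcp_rot: [0.123, 0.992, -0.0, -0.0]
ft_force: [1.0, -0.9, 0.4]
gripper_width: 0.06
```

```bash
python3 -c "
from h import *
goto(*sl(0,.07),.13,SL[1]+np.pi/2)"
```

```text
t 1.5 tcp [0.4877 0.1211 0.2373] al 1.325 w 0.06 F [ 1.  -0.9  0.4] q6 -1.18
tool cm [-12.6  -12.97  10.73] spin -0.001 tilt [-5.e-04 -0.e+00 -1.e+00]
```

>>> play_rows(
  increments=[
    [[-3.1,-3.2,1,0,0.35],[-3.1,-3.2,1,0,0.35],[-3.1,-3.2,2,0,0.35],[-3,-3,3,0,0.35],[0,0,3.7,0,0.35],[0,0,0,0,0.35],[0,0,0,0,0.35]],
  ],
)

```text
time_s: 2.2
eef_pos: [0.5741, -0.0277, 0.1312]
tcp_rot: [0.123, 0.992, 0.0, -0.002]
ft_force: [0.3, 0.3, 0.8]
gripper_width: 0.0606
```

```bash
python3 -c "
from h import *
goto(*sl(0,.07),.06,SL[1]+np.pi/2)
snap('top','t1');snap('scene','s1')
crop('t1',255,100,415,235,5,'t1c');crop('s1',150,100,300,220,5,'s1c')"
```

```text
t 2.2 tcp [ 0.5741 -0.0277  0.1312] al 1.3251 w 0.0606 F [0.3 0.3 0.8] q6 -1.46
tool cm [-0.61 -0.64  7.12] spin -0.001 tilt [-3.e-03  6.e-04 -1.e+00]
```

View pics/s1c.png

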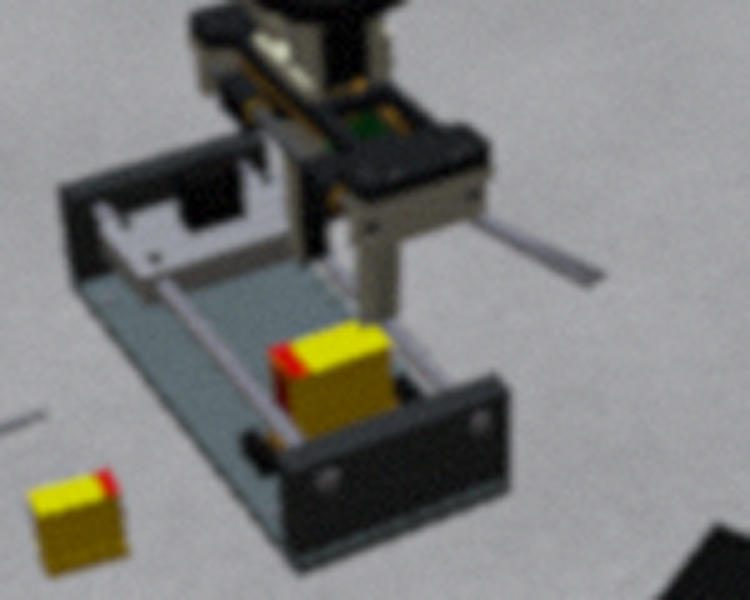

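>>> play_rows(
  increments=[
    [[-0.6,-0.65,0,0,0.35],[0,0,2,0,0.35],[0,0,2,0,0.35],[0,0,2,0,0.35],[0,0,1.1,0,0.35],[0,0,0,0,0.35],[0,0,0,0,0.35]],
  ],
)

```text
time_s: 3.0
eef_pos: [0.5802, -0.036, 0.062]
tcp_rot: [0.122, 0.992, -0.0, 0.001]
ft_force: [-0.3, -0.9, 0.2]
gripper_width: 0.0609
```

```bash
python3 -c "
from h import *
goto(*sl(0,.07),.06,SL[1]+np.pi/2)
snap('top','t2');snap('scene','s2')
crop('t2',255,100,415,235,5,'t2c');crop('s2',150,100,300,220,5,'s2c')"
```

```text
t 3.0 tcp [ 0.5802 -0.036   0.062 ] al 1.3253 w 0.0609 F [-0.3 -0.9  0.2] q6 -1.48
tool cm [0.2  0.01 0.2 ] spin -0.001 tilt [ 1.4e-03 -2.0e-04 -1.0e+00]
```

View pics/s2c.png

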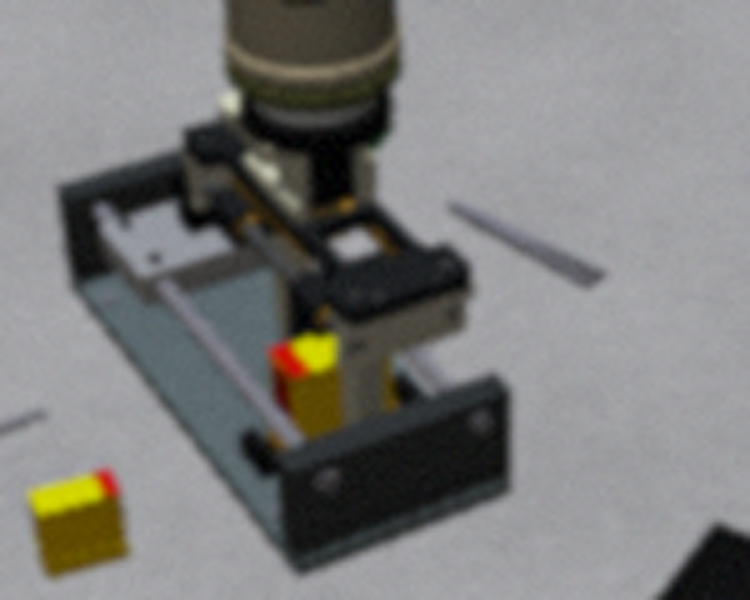

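View pics/t2c.png

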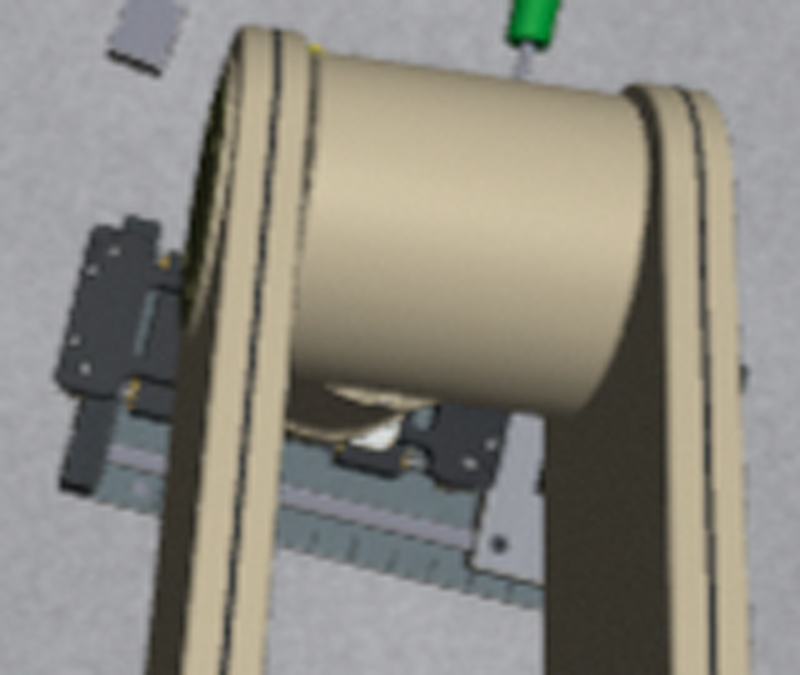

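```bash
python3 -c "
from h import *
def q(x,y,z):
    p=proj('scene',(*sl(x,y),z)); return np.round(((p[0]-150+.5)*5,(p[1]-100+.5)*5))
for x in(-.012,-.0075,0,.0075,.012):print(x,q(x,.07+.0305,.043),q(x,.07+.048,.043),q(x,.118,.09))
for a in [(-.03,.084,.074),(.03,.084,.074),(.03,.056,.074),(-.03,.056,.074)]:print(q(*a))
"
```

```text
-0.012 [382. 415.] [398. 433.] [395. 362.]
-0.0075 [374. 418.] [390. 436.] [388. 365.]
0 [362. 422.] [378. 440.] [375. 370.]
0.0075 [349. 427.] [365. 445.] [362. 374.]
0.012 [342. 430.] [358. 448.] [354. 377.]
[395. 342.]
[294. 378.]
[270. 350.]
[369. 315.]
```

>>> play_rows(
  increments=[
    [[0.2,0,0.2,0,0.35],[0,0,0,0,0.6],[0,0,0,0,0.8],[0,0,0,0,0.9],[0,0,0,0,0.9],[0,0,0,0,0.9],[0,0,0,0,0.9]],
  ],
)

```text
time_s: 3.8
eef_pos: [0.5775, -0.0359, 0.0589]
tcp_rot: [0.123, 0.992, -0.0, 0.0]
ft_force: [-0.9, -3.3, 0.7]
gripper_width: 0.0284
```

```bash
python3 -c "
from h import *
goto(*sl(0,.07),.06,SL[1]+np.pi/2)"
```

```text
t 3.8 tcp [ 0.5775 -0.0359  0.0589] al 1.3249 w 0.0284 F [-0.9 -3.3  0.7] q6 -1.47
tool cm [-0.06  0.07 -0.11] spin -0.001 tilt [-1.e-04 -8.e-04 -1.e+00]
```

>>> play_rows(
  increments=[
    [[0.13,0,-0.08,0,0.9],[0.13,0,-0.08,0,0.9],[0.13,0,-0.09,0,0.9],[0.14,0,-0.09,0,0.9],[0,0,0,0,0.9]],
  ],
)

```text
time_s: 4.3
eef_pos: [0.5734, -0.035, 0.0617]
tcp_rot: [0.123, 0.992, -0.001, 0.001]
ft_force: [8.9, -6.1, -11.3]
gripper_width: 0.0279
```

```bash
python3 -c "
from h import *
goto(*sl(0,.07),.06,SL[1]+np.pi/2)
snap('scene','s3')
crop('s3',190,150,260,210,10,'s3c')"
```

```text
t 4.3 tcp [ 0.5734 -0.035   0.0617] al 1.3247 w 0.0279 F [  8.9  -6.1 -11.3] q6 -1.47
tool cm [-0.49  0.08  0.17] spin -0.001 tilt [ 0.0027 -0.0014 -1.    ]
```

View pics/s3c.png

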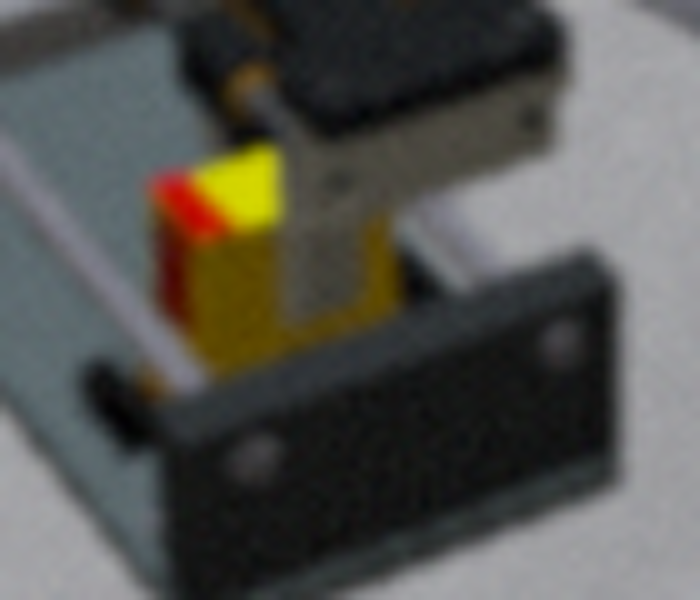

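```bash
cat >> h.py <<'E'
def tiltov(tag,out,cases,roi=(190,150,260,210),s=10):
    # cases: (tilt rad about slide y: + = red up, pivot x, pivot lift m, colour, xshift)
    im=np.load(f'{tag}.npz')['im'][:,:,::-1]; x0,y0,x1,y1=roi
    im=cv2.resize(im[y0:y1,x0:x1],None,fx=s,fy=s,interpolation=cv2.INTER_CUBIC)
    for t,px_,lift,col,xs in cases:
        P=[]
        for x in(-.03,.03):
            for y in(.056,.084):
                for z in(0,.062):
                    X=px_+(x-px_)*np.cos(t)-z*np.sin(t)+xs; Z=.012+lift+(x-px_)*np.sin(t)+z*np.cos(t)
                    q=proj('scene',(*sl(X,y),Z)); P.append((int((q[0]-x0+.5)*s),int((q[1]-y0+.5)*s)))
        for i in range(8):
            for k in(1,2,4):
                if not i&k: cv2.line(im,P[i],P[i|k],col,1,cv2.LINE_AA)
    cv2.imwrite(f'pics/{out}.png',im)
E
python3 -c "
from h import *
tiltov('s0','a0',[(0,-.03,0,(255,0,255),0)])
tiltov('s3','a3',[(0,-.03,0,(255,0,255),0),(.1,-.03,0,(255,255,255),0)])
a=cv2.imread('pics/a0.png')[:400,:450];b=cv2.imread('pics/a3.png')[:400,:450];cv2.imwrite('pics/a03.png',cv2.resize(np.hstack([a,b]),(800,356)))
"
```

```text
(no output)
```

View pics/a03.png

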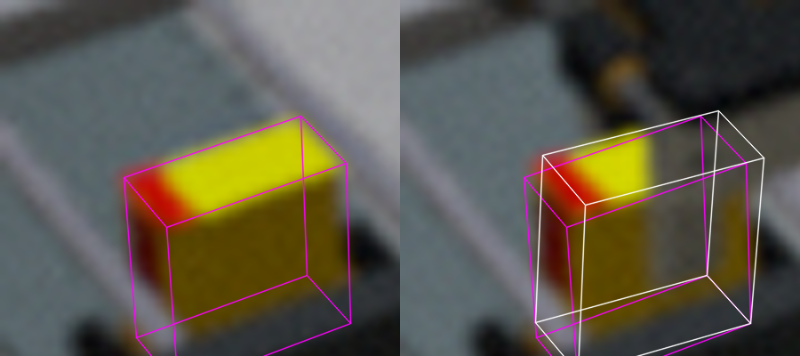

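>>> play_rows(
  increments=[
    [[0.1,0,-0.07,0,0.9],[0.1,0,-0.07,0,0.9],[0,0,0,0,0.9]],
  ],
)

```text
time_s: 4.65
eef_pos: [0.5715, -0.0345, 0.0631]
tcp_rot: [0.123, 0.992, -0.001, 0.001]
ft_force: [7.7, -7.0, -11.1]
gripper_width: 0.028
```

```bash
python3 -c "
from h import *
goto(*sl(0,.07),.06,SL[1]+np.pi/2)
snap('scene','s4')
tiltov('s4','a4',[(0,-.03,0,(255,0,255),0),(.1,-.03,0,(255,255,255),0)])
a=cv2.imread('pics/a4.png')[:400,:450];cv2.imwrite('pics/a4b.png',cv2.resize(a,None,fx=1.5,fy=1.5))
"
```

```text
t 4.65 tcp [ 0.5715 -0.0345  0.0631] al 1.3247 w 0.028 F [  7.7  -7.  -11.1] q6 -1.47
tool cm [-0.68  0.08  0.31] spin -0.001 tilt [ 0.0027 -0.0014 -1.    ]
```

View pics/a4b.png

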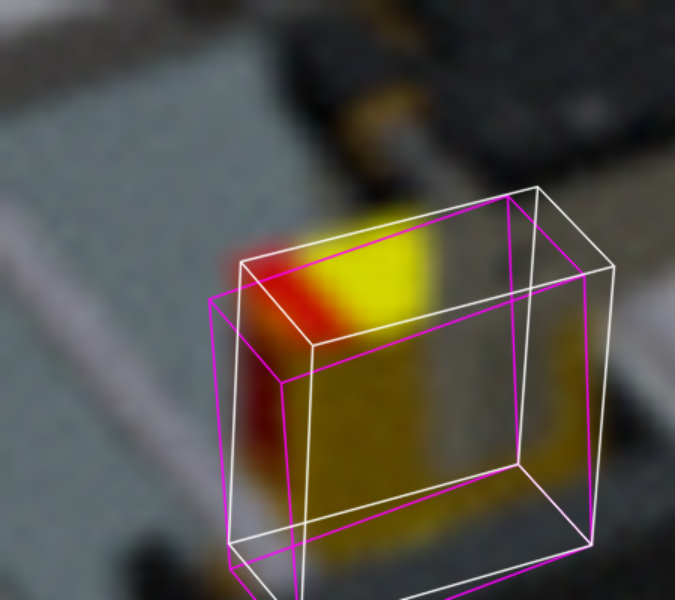

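```bash
cat >> h.py <<'E'
def toptilt(tag):
    z=np.load(f'{tag}.npz');C=cloud('scene',z['d']);hsv=cv2.cvtColor(z['im'],cv2.COLOR_RGB2HSV);H,S,V=[hsv[...,i].astype(int) for i in range(3)]
    m=((H<8)|(H>172)|((H>20)&(H<36)))&(S>130)
    c,s=np.cos(SL[1]),np.sin(SL[1]);D=C[...,:2]-np.array(SL[0]);X=c*D[...,0]+s*D[...,1];Y=-s*D[...,0]+c*D[...,1]
    m&=(z['d']>.3)&(abs(X)<.05)&(abs(Y-.07)<.03)&(C[...,2]<.12)
    t=m&(V>150); A=np.c_[X[t],Y[t]-.07,np.ones(t.sum())];zz=C[...,2][t]
    ok=np.ones(len(zz),bool)
    for _ in range(4):
        k=np.linalg.lstsq(A[ok],zz[ok],rcond=None)[0]; r=zz-A@k; ok=abs(r)<.004
    print(tag,'n',ok.sum(),len(ok),'slope',np.round(k,4),'Xrange',np.round(np.percentile(X[t],[2,98]),4),'z',np.round(np.percentile(zz,[5,95]),4),'res',r[ok].std().round(4))
E
python3 -c "
from h import *
for t in('s0','s2','s3','s4'):toptilt(t)"
```

```text
s0 n 131 136 slope [0.0207 0.0516 0.074 ] Xrange [-0.0377  0.03  ] z [0.0714 0.0764] res 0.0013
s2 n 57 57 slope [0.0416 0.0651 0.0735] Xrange [0.0019 0.0303] z [0.0721 0.0771] res 0.0012
s3 n 59 65 slope [0.0639 0.0577 0.0767] Xrange [-0.0033  0.0271] z [0.0746 0.0853] res 0.0013
s4 n 55 55 slope [0.1149 0.0448 0.0778] Xrange [-0.0056  0.0246] z [0.0757 0.0811] res 0.0014
```

>>> play_rows(
  increments=[
    [[0.1,0,-0.06,0,0.9],[0.06,0,-0.02,0,0.9],[0,0,0,0,0.9]],
  ],
)

```text
time_s: 5.0
eef_pos: [0.57, -0.0341, 0.0639]
tcp_rot: [0.123, 0.992, -0.001, 0.002]
ft_force: [9.3, -6.0, -10.9]
gripper_width: 0.0277
```

```bash
python3 -c "
from h import *
goto(*sl(0,.07),.06,SL[1]+np.pi/2)
for i in range(3): snap('scene','s5%d'%i);toptilt('s5%d'%i)
"
```

```text
t 5.0 tcp [ 0.57   -0.0341  0.0639] al 1.3248 w 0.0277 F [  9.3  -6.  -10.9] q6 -1.47
tool cm [-0.83  0.08  0.4 ] spin -0.001 tilt [ 0.0029 -0.0014 -1.    ]
s50 n 56 60 slope [0.0803 0.0538 0.0791] Xrange [-0.0075  0.0224] z [0.0776 0.086 ] res 0.0013
s51 n 56 60 slope [0.1055 0.0299 0.0792] Xrange [-0.0078  0.0219] z [0.0777 0.0867] res 0.0013
s52 n 55 60 slope [0.0998 0.014  0.0795] Xrange [-0.0076  0.0231] z [0.0778 0.0866] res 0.0013
```

>>> play_rows(
  increments=[
    [[-0.2,0,0.1,0,0.9],[-0.2,0,0.1,0,0.9],[-0.2,0,0.1,0,0.9],[-0.2,0,0.06,0,0.9],[-0.2,0,-0.06,0,0.9],[-0.2,0,-0.1,0,0.9],[-0.15,0,-0.1,0,0.9],[0,0,0,0,0.9]],
  ],
)

```text
time_s: 5.95
eef_pos: [0.5768, -0.0356, 0.0604]
tcp_rot: [0.122, 0.992, 0.0, -0.006]
ft_force: [-15.0, -0.6, 2.1]
gripper_width: 0.0282
```

```bash
python3 -c "
from h import *
goto(*sl(0,.07),.06,SL[1]+np.pi/2)
for i in range(2): snap('scene','s6%d'%i);toptilt('s6%d'%i)
crop('s60',190,150,260,210,10,'s6c')
"
```

```text
t 5.95 tcp [ 0.5768 -0.0356  0.0604] al 1.3252 w 0.0282 F [-15.   -0.6   2.1] q6 -1.48
tool cm [-0.14  0.06  0.03] spin -0.001 tilt [-0.0119  0.0018 -0.9999]
s60 n 63 67 slope [0.0243 0.0456 0.075 ] Xrange [-0.0006  0.0302] z [0.0732 0.0803] res 0.0014
s61 n 61 66 slope [-0.0003  0.0034  0.0755] Xrange [-0.0005  0.0306] z [0.0736 0.0805] res 0.0013
```

View pics/s6c.png

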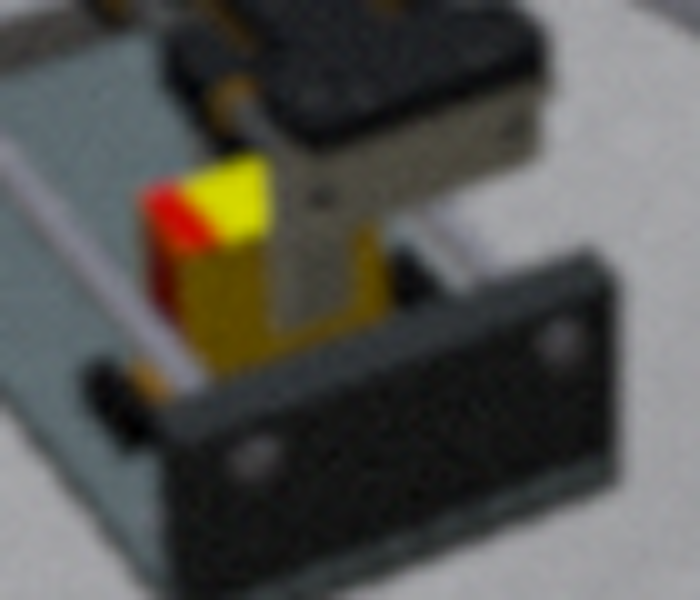

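>>> play_rows(
  increments=[
    [[-0.15,0,-0.1,0,0.9],[-0.15,0,-0.1,0,0.9],[-0.15,0,-0.1,0,0.9],[0,0,0,0,0.9]],
  ],
)

```text
time_s: 6.45
eef_pos: [0.5798, -0.0365, 0.0617]
tcp_rot: [0.122, 0.992, 0.0, -0.007]
ft_force: [-14.8, 0.6, -6.8]
gripper_width: 0.028
```

```bash
python3 -c "
from h import *
goto(*sl(0,.07),.06,SL[1]+np.pi/2)
for i in range(2): snap('scene','s7%d'%i);toptilt('s7%d'%i)
"
```

```text
t 6.45 tcp [ 0.5798 -0.0365  0.0617] al 1.3252 w 0.028 F [-14.8   0.6  -6.8] q6 -1.48
tool cm [0.18 0.07 0.17] spin -0.001 tilt [-0.0146  0.0023 -0.9999]
s70 n 57 61 slope [-0.0147  0.0405  0.0761] Xrange [0.0027 0.0328] z [0.0731 0.0785] res 0.0013
s71 n 59 62 slope [-0.0085  0.0384  0.0759] Xrange [0.0052 0.0332] z [0.0739 0.0796] res 0.0013
```

>>> play_rows(
  increments=[
    [[-0.15,0,-0.08,0,0.9],[-0.15,0,-0.08,0,0.9],[-0.1,0,-0.06,0,0.9],[0,0,0,0,0.9]],
  ],
)

```text
time_s: 6.95
eef_pos: [0.5841, -0.0375, 0.0637]
tcp_rot: [0.122, 0.992, 0.0, -0.007]
ft_force: [-10.9, -1.9, -9.4]
gripper_width: 0.0275
```

```bash
python3 -c "
from h import *
goto(*sl(0,.07),.06,SL[1]+np.pi/2)
for i in range(3): snap('scene','s8%d'%i);toptilt('s8%d'%i)
crop('s80',190,150,260,210,10,'s8c')
"
```

```text
t 6.95 tcp [ 0.5841 -0.0375  0.0637] al 1.3252 w 0.0275 F [-10.9  -1.9  -9.4] q6 -1.48
tool cm [0.61 0.07 0.38] spin -0.001 tilt [-0.0137  0.0021 -0.9999]
s80 n 59 65 slope [-0.0946  0.068   0.079 ] Xrange [0.0086 0.0365] z [0.074  0.0871] res 0.0013
s81 n 62 67 slope [-0.0755  0.0061  0.0786] Xrange [0.0075 0.0373] z [0.0743 0.0864] res 0.0014
s82 n 61 66 slope [-0.0509  0.0297  0.0779] Xrange [0.0079 0.0364] z [0.0744 0.0858] res 0.0014
```

View pics/s8c.png

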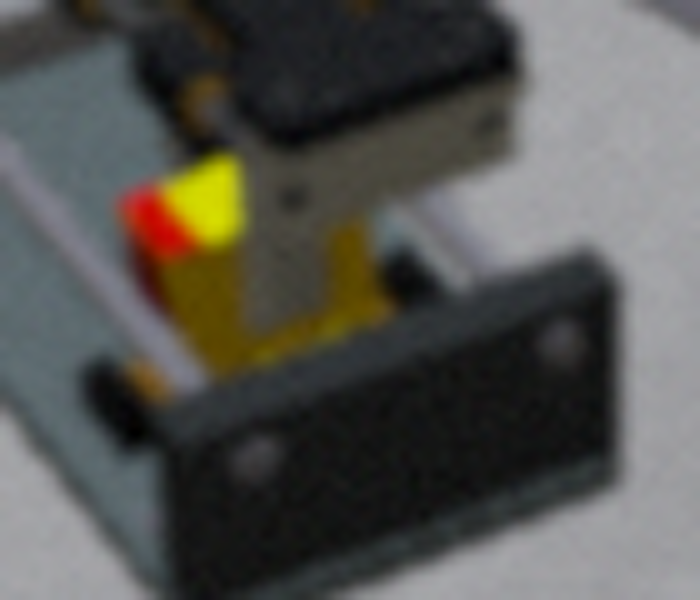

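>>> play_rows(
  increments=[
    [[-0.1,0,-0.05,0,0.9],[0,0,0,0,0.9]],
  ],
)

```text
time_s: 7.3
eef_pos: [0.5852, -0.0378, 0.0643]
tcp_rot: [0.123, 0.992, 0.0, -0.007]
ft_force: [-9.7, -1.4, -9.8]
gripper_width: 0.0279
```

```bash
python3 -c "
from h import *
goto(*sl(0,.07),.06,SL[1]+np.pi/2)
for i in range(3): snap('scene','s8%d'%i);toptilt('s8%d'%i)
"
```

```text
t 7.3 tcp [ 0.5852 -0.0378  0.0643] al 1.3252 w 0.0279 F [-9.7 -1.4 -9.8] q6 -1.48
tool cm [0.72 0.06 0.44] spin -0.001 tilt [-0.0135  0.0021 -0.9999]
s80 n 59 61 slope [-0.0718  0.0312  0.0789] Xrange [0.0102 0.0373] z [0.0751 0.0809] res 0.0013
s81 n 57 62 slope [-0.0477  0.0704  0.0783] Xrange [0.009  0.0366] z [0.0745 0.0829] res 0.0015
s82 n 53 58 slope [-0.0684  0.0226  0.0787] Xrange [0.0104 0.037 ] z [0.0742 0.0829] res 0.0014
```

>>> play_rows(
  increments=[
    [[0.2,0,0.03,0,0.9],[0.2,0,0.03,0,0.9],[0.2,0,0.03,0,0.9],[0.2,0,0.03,0,0.9],[0.2,0,0,0,0.9],[0.2,0,0,0,0.9],[0,0,0,0,0.9]],
  ],
)

```text
time_s: 8.15
eef_pos: [0.5815, -0.0364, 0.0692]
tcp_rot: [0.123, 0.992, -0.0, 0.002]
ft_force: [3.7, -3.2, -7.3]
gripper_width: 0.0275
```

```bash
python3 -c "
from h import *
goto(*sl(0,.07),.06,SL[1]+np.pi/2)
for i in range(2): snap('scene','s9%d'%i);toptilt('s9%d'%i)
"
```

```text
t 8.15 tcp [ 0.5815 -0.0364  0.0692] al 1.3249 w 0.0275 F [ 3.7 -3.2 -7.3] q6 -1.48
tool cm [0.34 0.02 0.92] spin -0.001 tilt [ 0.0047 -0.001  -1.    ]
s90 n 60 64 slope [-0.0254  0.0418  0.0831] Xrange [0.0067 0.0336] z [0.0803 0.0906] res 0.0016
s91 n 59 64 slope [-0.0251  0.0524  0.0828] Xrange [0.0036 0.0334] z [0.0802 0.0904] res 0.0013
```

>>> play_rows(
  increments=[
    [[0.15,0,0,0,0.9],[0.15,0,0,0,0.9],[0.15,0,0,0,0.9],[0,0,0,0,0.9]],
  ],
)

```text
time_s: 8.65
eef_pos: [0.5785, -0.0355, 0.0706]
tcp_rot: [0.123, 0.992, -0.0, 0.004]
ft_force: [6.1, -3.6, -3.9]
gripper_width: 0.0276
```

```bash
python3 -c "
from h import *
goto(*sl(0,.07),.06,SL[1]+np.pi/2)
for i in range(3): snap('scene','s9%d'%i);toptilt('s9%d'%i)
"
```

```text
t 8.65 tcp [ 0.5785 -0.0355  0.0706] al 1.325 w 0.0276 F [ 6.1 -3.6 -3.9] q6 -1.47
tool cm [0.03 0.   1.06] spin -0.001 tilt [ 0.0076 -0.0014 -1.    ]
s90 n 53 58 slope [ 0.0126 -0.0377  0.0837] Xrange [0.0029 0.0292] z [0.0818 0.0928] res 0.0014
s91 n 57 61 slope [0.0196 0.0004 0.0837] Xrange [0.0027 0.0296] z [0.0821 0.091 ] res 0.0012
s92 n 57 61 slope [0.0338 0.0133 0.0837] Xrange [0.0021 0.0302] z [0.082  0.0936] res 0.0013
```

>>> play_rows(
  increments=[
    [[0,0,-0.5,0,0.9],[0,0,-0.7,0,0.9],[0,0,-1,0,0.9],[0,0,-2,0,0.9],[0,0,-2,0,0.9],[0,0,-2,0,0.9],[0,0,-2,0,0.9],[0,0,-1,0,0.9],[0,0,0,0,0.9]],
  ],
)

```text
time_s: 9.7
eef_pos: [0.5765, -0.0349, 0.1825]
tcp_rot: [0.123, 0.992, 0.0, 0.002]
ft_force: [0.9, -0.1, -1.9]
gripper_width: 0.0276
```

```bash
python3 -c "
from h import *
goto(*MT[0],.11,.117)
snap('scene','s10');snap('top','t10')
crop('s10',140,80,300,220,5,'s10c')
"
```

```text
t 9.7 tcp [ 0.5765 -0.0349  0.1825] al 1.3251 w 0.0276 F [ 0.9 -0.1 -1.9] q6 -1.47
tool cm [12.04 22.82  7.22] spin 1.208 tilt [ 4.1e-03 -4.0e-04 -1.0e+00]
```

View pics/s10c.png

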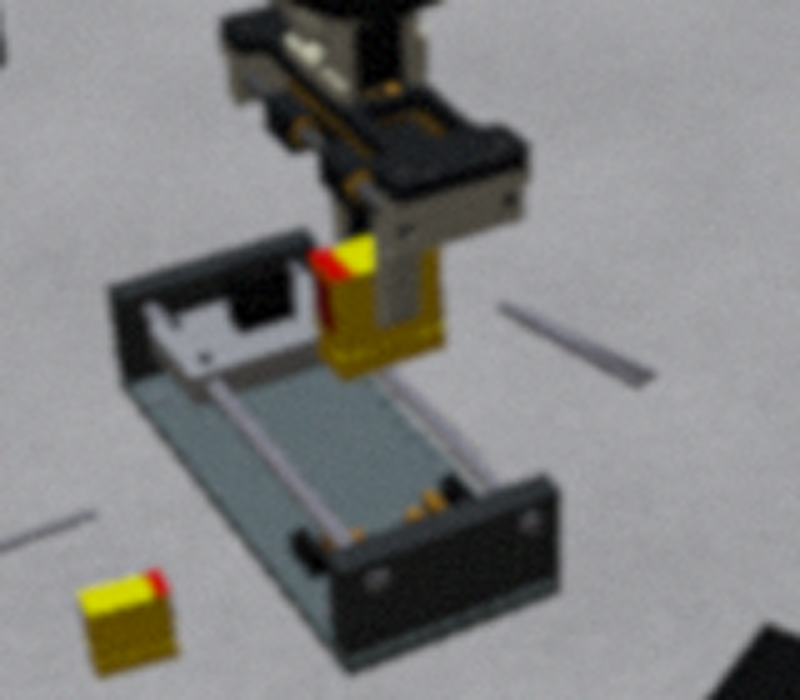

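>>> play_rows(
  increments=[
    [[1,1.8,0,0,0.9],[2,3.8,0,0,0.9],[2,3.8,0,0,0.9],[2,3.8,0,0,0.9],[2,3.8,0,0,0.9],[2,3.8,0,0,0.9],[1,2,0,0,0.9],[0,0,0,0.13,0.9],[0,0,0,0.13,0.9],[0,0,0,0.13,0.9],[0,0,0,0.13,0.9]],
  ],
)

```text
time_s: 10.9
eef_pos: [0.5132, 0.2154, 0.178]
tcp_rot: [0.376, 0.927, -0.001, -0.001]
ft_force: [-0.4, 0.3, -1.9]
gripper_width: 0.0279
```

>>> play_rows(
  increments=[
    [[0,0,0,0.13,0.9],[0,0,0,0.13,0.9],[0,0,0,0.14,0.9],[0,0,0,0.14,0.9],[0,0,0,0.14,0.9],[0,0,0,0,0.9],[0,0,0,0,0.9]],
  ],
)

```text
time_s: 11.6
eef_pos: [0.5136, 0.2153, 0.1787]
tcp_rot: [0.66, 0.751, -0.001, -0.001]
ft_force: [-0.4, -0.2, -2.2]
gripper_width: 0.0279
```

```bash
python3 -c "
from h import *
goto(*MT[0],.06,.117)
snap('scene','s11');snap('top','t11')
crop('s11',240,130,380,250,5,'s11c')
z=np.load('s11.npz');C=cloud('scene',z['d']);hsv=cv2.cvtColor(z['im'],cv2.COLOR_RGB2HSV);H,S,V=[hsv[...,i].astype(int) for i in range(3)]
m=((H<8)|(H>172)|((H>20)&(H<36)))&(S>130)&(z['d']>.3)&(abs(C[...,0]-.5155)<.08)&(abs(C[...,1]-.2157)<.08)
P=C[m];print(len(P),P.min(0),P.max(0)); T=C[m&(V>150)];print(T.mean(0)); k=np.linalg.lstsq(np.c_[T[:,:2]-T[:,:2].mean(0),np.ones(len(T))],T[:,2],rcond=None)[0];print(k)
print('z pct',np.percentile(P[:,2],[1,5,50,95,99]))
"
```

```text
t 11.6 tcp [0.5136 0.2153 0.1787] al 0.1293 w 0.0279 F [-0.4 -0.2 -2.2] q6 0.18
tool cm [ 0.02  0.21 11.87] spin 0.012 tilt [-1.9e-03 -6.0e-04 -1.0e+00]
592 [0.47907557 0.19105808 0.13179045] [0.55658078 0.28469145 0.55572892]
[0.51249357 0.23207192 0.19306103]
[ 0.06232114 -0.0027965   0.19306103]
z pct [0.1337947  0.13672551 0.1720189  0.36793692 0.54397196]
```

View pics/s11c.png

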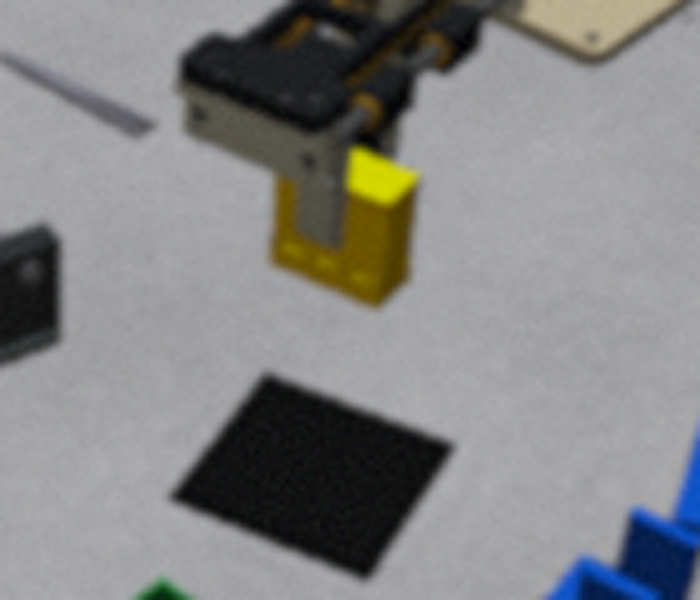

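>>> play_rows(
  increments=[
    [[0,0.2,2,0,0.9],[0,0,2,0,0.9],[0,0,2.5,0,0.9],[0,0,2.5,0,0.9],[0,0,2,0,0.9],[0,0,1,0,0.9],[0,0,0,0,0.9],[0,0,0,0,0.9]],
  ],
)

```text
time_s: 12.5
eef_pos: [0.5167, 0.2159, 0.0606]
tcp_rot: [0.661, 0.75, 0.0, 0.0]
ft_force: [0.5, -0.1, -1.7]
gripper_width: 0.0279
```

>>> play_rows(
  increments=[
    [[0,0,0.2,0,0.9],[0,0,0.1,0,0.9],[0,0,0.1,0,0.9],[0,0,0,0,0.9]],
  ],
)

```text
time_s: 12.9
eef_pos: [0.5164, 0.2158, 0.0561]
tcp_rot: [0.662, 0.75, 0.0, 0.0]
ft_force: [0.8, -0.3, -2.5]
gripper_width: 0.0277
```

>>> play_rows(
  increments=[
    [[0,0,0.15,0,0.9],[0,0,0.1,0,0.9],[0,0,0.1,0,0.9],[0,0,0.05,0,0.9],[0,0,0,0,0.9]],
  ],
)

```text
time_s: 13.4
eef_pos: [0.5162, 0.2158, 0.0518]
tcp_rot: [0.662, 0.75, -0.0, -0.0]
ft_force: [0.4, 0.2, -1.8]
gripper_width: 0.0279
```

>>> play_rows(
  increments=[
    [[0,0,0.1,0,0.9],[0,0,0.1,0,0.9],[0,0,0,0,0.9]],
  ],
)

```text
time_s: 13.7
eef_pos: [0.5167, 0.2162, 0.0513]
tcp_rot: [0.662, 0.75, 0.0, 0.0]
ft_force: [-5.1, -0.1, 9.9]
gripper_width: 0.028
```

>>> play_rows(
  increments=[
    [[0,0,0,0,0.6],[0,0,0,0,0.4],[0,0,0,0,0.3],[0,0,0,0,0.3],[0,0,0,0,0.3],[0,0,0,0,0.3]],
  ],
)

```text
time_s: 14.3
eef_pos: [0.5162, 0.2157, 0.0498]
tcp_rot: [0.662, 0.75, -0.0, -0.0]
ft_force: [0.4, 0.0, 0.6]
gripper_width: 0.0646
```

>>> play_rows(
  increments=[
    [[0,0,-3,0,0.2],[0,0,-3,0,0],[0,0,-3,0,0],[0,0,-2,0,0],[0,0,0,0,0]],
  ],
)

```text
time_s: 14.8
eef_pos: [0.5185, 0.2165, 0.1639]
tcp_rot: [0.662, 0.75, 0.003, 0.002]
ft_force: [0.3, 0.7, 0.9]
gripper_width: 0.0927
```

```bash
cat >> h.py <<'E'
def blk(tag,n,c0,ztop,r=.08):
    z=np.load(f'{tag}.npz');C=cloud(n,z['d']);hsv=cv2.cvtColor(z['im'],cv2.COLOR_RGB2HSV);H,S,V=[hsv[...,i].astype(int) for i in range(3)]
    m=((H<8)|(H>172)|((H>20)&(H<36)))&(S>130)&(z['d']>.3)&(abs(C[...,0]-c0[0])<r)&(abs(C[...,1]-c0[1])<r)
    t=m&(abs(C[...,2]-ztop)<.008); T=C[t]
    rr=cv2.minAreaRect((T[:,:2]*1000).astype(np.float32)); print(tag,'top',len(T),np.round(rr[0],1),np.round(rr[1],1),rr[2],'z',np.median(T[:,2]))
    k=np.linalg.lstsq(np.c_[T[:,:2]-T[:,:2].mean(0),np.ones(len(T))],T[:,2],rcond=None)[0];print('slope',k)
E
python3 -c "
from h import *
goto(*MT[0],.16,1.688)
snap('scene','s12');snap('top','t12');blk('s12','scene',MT[0],.065);blk('t12','top',MT[0],.065)
crop('s12',240,130,380,250,5,'s12c')
"
```

```text
t 14.8 tcp [0.5185 0.2165 0.1639] al 0.125 w 0.0927 F [0.3 0.7 0.9] q6 0.18
tool cm [-0.04 -0.31  0.38] spin -1.563 tilt [ 0.0062  0.002  -1.    ]
s12 top 225 [518.8 217.6] [32.1 59.5] 7.113908767700195 z 0.06470978335688382
slope [-0.071535   -0.03581141  0.06408679]
t12 top 26 [521.9 188.4] [24.3  6. ] 14.144452095031738 z 0.06538612996005394
slope [-0.20367396  0.6990636   0.06444348]
```

View pics/s12c.png

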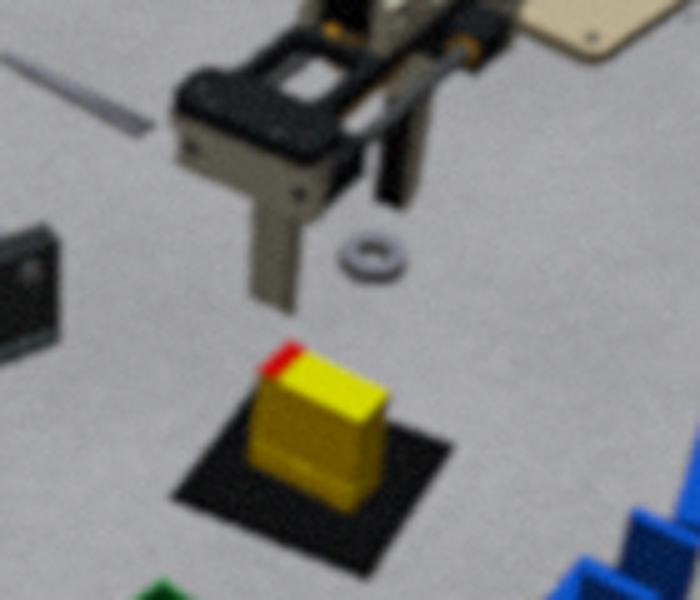

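>>> play_rows(
  increments=[
    [[0,0,0,-0.13,0],[0,0,0,-0.13,0],[0,0,0,-0.13,0],[0,0,0,-0.13,0],[0,0,0,-0.13,0],[0,0,0,-0.13,0],[0,0,0,-0.13,0],[0,0,0,-0.13,0],[0,0,0,-0.13,0],[0,0,0,-0.13,0],[0,0,0,-0.13,0],[0,0,0,-0.14,0]],
  ],
)

```text
time_s: 16.1
eef_pos: [0.515, 0.2154, 0.1574]
tcp_rot: [-0.065, 0.998, -0.0, -0.002]
ft_force: [0.0, -0.4, 0.4]
gripper_width: 0.0929
```

>>> play_rows(
  increments=[
    [[0,0,0,0,0],[0,0,0,0,0]],
  ],
)

```text
time_s: 16.3
eef_pos: [0.5155, 0.2155, 0.1583]
tcp_rot: [-0.06, 0.998, -0.0, -0.001]
ft_force: [-0.3, -0.0, 0.8]
gripper_width: 0.0931
```

```bash
python3 -c "
from h import *
goto(.5175,.217,.05,1.695)
snap('scene','s13');crop('s13',240,130,380,250,5,'s13c')
"
```

```text
t 16.3 tcp [0.5155 0.2155 0.1583] al 1.6908 w 0.0931 F [-0.3 -0.   0.8] q6 -1.39
tool cm [-0.24  0.12 10.83] spin -0.004 tilt [-2.3e-03 -7.0e-04 -1.0e+00]
```

View pics/s13c.png

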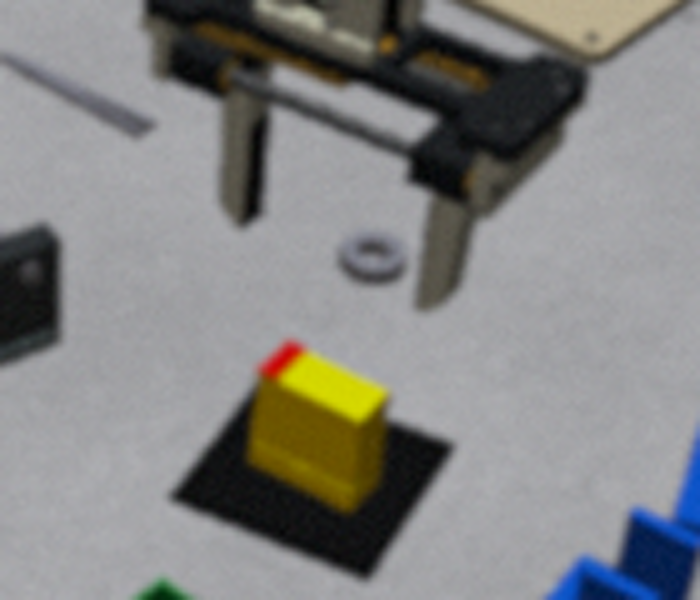

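>>> play_rows(
  increments=[
    [[-0.2,0.1,1,0,0],[0,0,2,0,0],[0,0,2.5,0,0],[0,0,2.5,0,0],[0,0,2,0,0],[0,0,0.9,0,0],[0,0,0,0,0.1],[0,0,0,0,0.2]],
  ],
)

```text
time_s: 17.15
eef_pos: [0.5185, 0.2172, 0.0514]
tcp_rot: [-0.062, 0.998, 0.0, 0.0]
ft_force: [0.7, 0.5, 0.3]
gripper_width: 0.0813
```

>>> play_rows(
  increments=[
    [[0,0,0,0,0.3],[0,0,0,0,0.36],[0,0,0,0,0.42],[0,0,0,0,0.5],[0,0,0,0,0.5],[0,0,0,0,0.5],[0,0,0,0,0.5]],
  ],
)

```text
time_s: 17.85
eef_pos: [0.5189, 0.2172, 0.0519]
tcp_rot: [-0.062, 0.998, 0.0, 0.001]
ft_force: [-1.0, 0.2, 6.7]
gripper_width: 0.0595
```

```bash
python3 -c "
from h import *
goto(*RK[0],.11,RK[1]+np.pi/2)
snap('scene','s14');crop('s14',240,130,380,250,5,'s14c')
"
```

```text
t 17.85 tcp [0.5189 0.2172 0.0519] al 1.6949 w 0.0595 F [-1.   0.2  6.7] q6 -1.39
tool cm [-0.43 17.43 -5.8 ] spin 0.007 tilt [ 1.6e-03  5.0e-04 -1.0e+00]
```

View pics/s14c.png

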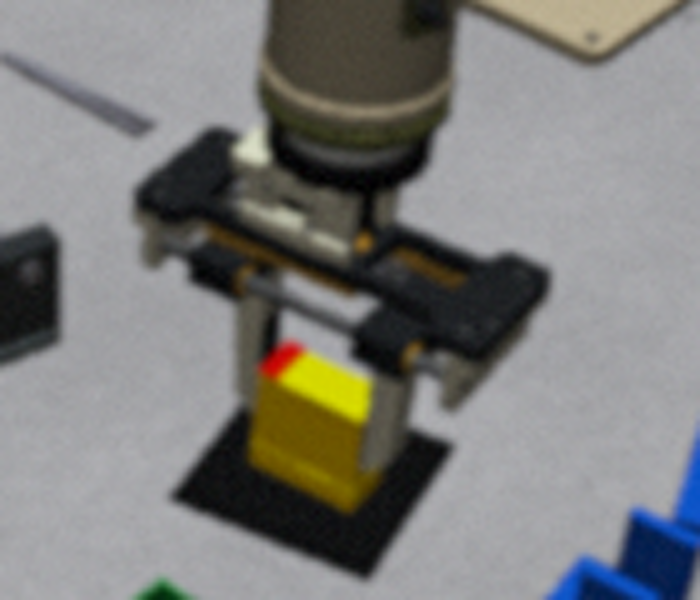

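>>> play_rows(
  increments=[
    [[0,0,-0.5,0,0.5],[0,0,-2,0,0.5],[0,0,-3,0,0.5],[0,0,-3,0,0.5],[0,0,-2,0,0.5],[0,2,0,0,0.5],[0,3,0,0,0.5],[0,3.5,0,0,0.5],[-0.2,3.5,0,0,0.5],[-0.2,3,0,0,0.5],[0,2.4,0,0,0.5],[0,0,0,0,0.5]],
  ],
)

```text
time_s: 19.1
eef_pos: [0.4991, 0.3928, 0.1552]
tcp_rot: [-0.063, 0.998, 0.0, -0.001]
ft_force: [-0.3, -0.3, -2.1]
gripper_width: 0.0603
```

>>> play_rows(
  increments=[
    [[0,0,0,0,0.5],[0,0,0,0,0.5]],
  ],
)

```text
time_s: 19.3
eef_pos: [0.5005, 0.3892, 0.1554]
tcp_rot: [-0.062, 0.998, -0.0, -0.0]
ft_force: [0.6, 0.6, -2.3]
gripper_width: 0.0597
```

```bash
python3 -c "
from h import *
goto(*RK[0],.12,RK[1]+np.pi/2)
snap('scene','s15');crop('s15',300,130,460,250,5,'s15c');blk('s15','scene',RK[0],st()[1][2]+.013)
"
```

```text
t 19.3 tcp [0.5005 0.3892 0.1554] al 1.6946 w 0.0597 F [ 0.6  0.6 -2.3] q6 -1.11
tool cm [-0.13  0.14  3.54] spin 0.007 tilt [-7.e-04 -9.e-04 -1.e+00]
s15 top 301 [501.4 390.7] [30.9 63.8] 6.416506767272949 z 0.1681372580610716
slope [-0.11171725 -0.02398311  0.16771414]
```

View pics/s15c.png

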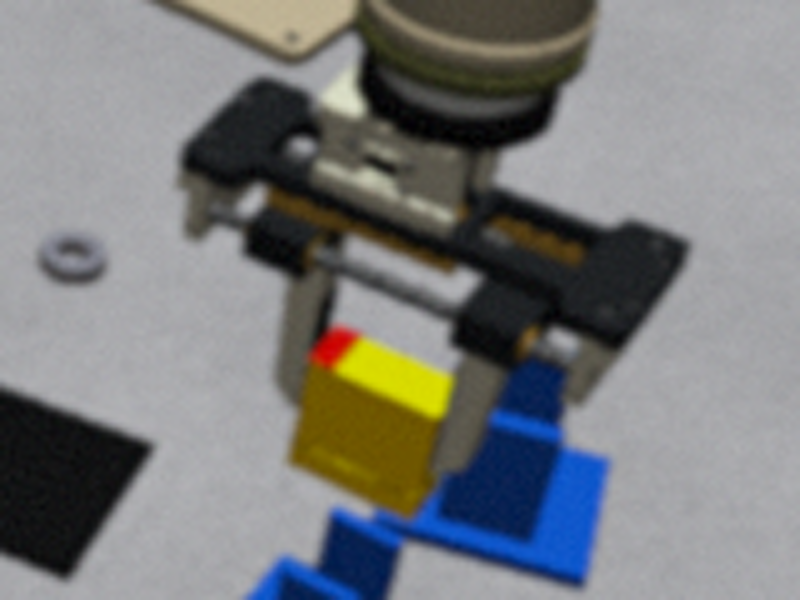

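>>> play_rows(
  increments=[
    [[-0.1,0.1,1,0,0.5],[0,0,1.5,0,0.5],[0,0,0.8,0,0.5],[0,0,0,0,0.5],[0,0,0,0,0.5]],
  ],
)

```text
time_s: 19.85
eef_pos: [0.5011, 0.391, 0.1221]
tcp_rot: [-0.062, 0.998, -0.0, -0.001]
ft_force: [-0.9, -0.2, -1.8]
gripper_width: 0.0594
```

```bash
python3 -c "
from h import *
goto(*RK[0],.057,RK[1]+np.pi/2)
snap('scene','s16');snap('top','t16');blk('s16','scene',RK[0],st()[1][2]+.013)
b=st()[1][2]-.049
overlay('scene','s16',[((.5015,.3907),RK[1]+np.pi/2,(-.03,-.014,b),(.03,.014,b+.062)),(*RK,(-.0265,-.018,.008),(-.0185,.018,.062)),(*RK,(.0185,-.018,.008),(.0265,.018,.062))],'s16c',(310,170,430,280),6)
"
```

```text
t 19.85 tcp [0.5011 0.391  0.1221] al 1.6949 w 0.0594 F [-0.9 -0.2 -1.8] q6 -1.11
tool cm [-0.05 -0.03  6.51] spin 0.007 tilt [-1.1e-03 -7.0e-04 -1.0e+00]
s16 top 284 [501.5 392.4] [31.6 64.1] 3.5077457427978516 z 0.13491428485422352
slope [-0.07937004 -0.02226419  0.13468478]
```

View pics/s16c.png

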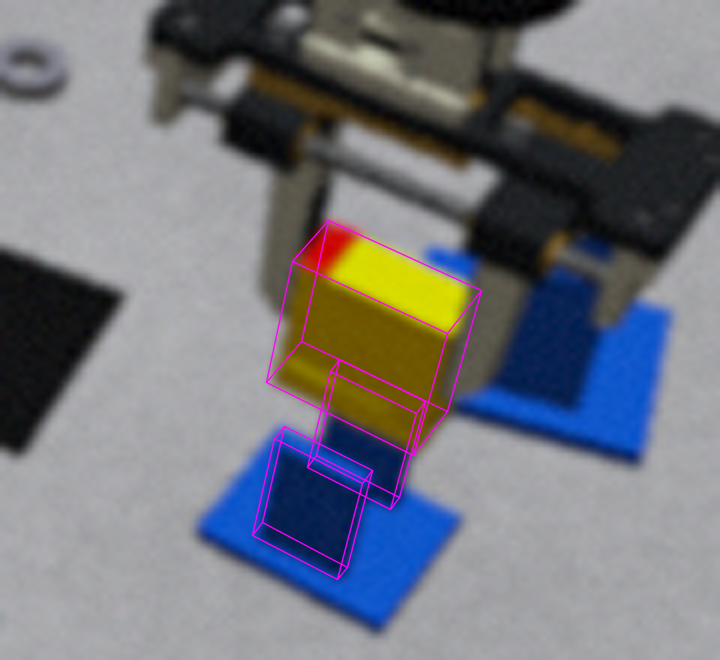

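>>> play_rows(
  increments=[
    [[0,0,1,0.005,0.5],[0,0,1,0,0.5],[0,0,1,0,0.5],[0,0,1,0,0.5],[0,0,1,0,0.5],[0,0,0.7,0,0.5],[0,0,0,0,0.5],[0,0,0,0,0.5]],
  ],
)

```text
time_s: 20.75
eef_pos: [0.5014, 0.3913, 0.0658]
tcp_rot: [-0.06, 0.998, -0.0, -0.0]
ft_force: [-0.2, 0.7, -1.5]
gripper_width: 0.0599
```

>>> play_rows(
  increments=[
    [[0,0,0.1,0,0.5],[0,0,0.1,0,0.5],[0,0,0.1,0,0.5],[0,0,0,0,0.5]],
  ],
)

```text
time_s: 21.15
eef_pos: [0.5014, 0.3912, 0.0629]
tcp_rot: [-0.06, 0.998, 0.0, 0.0]
ft_force: [-0.0, -0.2, -2.5]
gripper_width: 0.0601
```

>>> play_rows(
  increments=[
    [[0,0,0.1,0,0.5],[0,0,0.1,0,0.5],[0,0,0.1,0,0.5],[0,0,0.1,0,0.5],[0,0,0,0,0.5]],
  ],
)

```text
time_s: 21.65
eef_pos: [0.5013, 0.3912, 0.0586]
tcp_rot: [-0.06, 0.998, -0.0, -0.0]
ft_force: [-0.4, 0.3, -2.4]
gripper_width: 0.0594
```

>>> play_rows(
  increments=[
    [[0,0,0.1,0,0.5],[0,0,0.1,0,0.5],[0,0,0,0,0.5]],
  ],
)

```text
time_s: 21.95
eef_pos: [0.5015, 0.3914, 0.057]
tcp_rot: [-0.06, 0.998, 0.0, 0.0]
ft_force: [-1.3, -0.4, -2.4]
gripper_width: 0.0599
```

>>> play_rows(
  increments=[
    [[0,0,0.1,0,0.5],[0,0,0,0,0.5]],
  ],
)

```text
time_s: 22.15
eef_pos: [0.5017, 0.3914, 0.057]
tcp_rot: [-0.06, 0.998, 0.0, 0.0]
ft_force: [-3.4, -1.9, 7.6]
gripper_width: 0.06
```

Contact on the rack's base at 7.6 N; let go and rise.

>>> play_rows(
  increments=[
    [[0,0,0,0,0.33],[0,0,0,0,0.2],[0,0,0,0,0.05],[0,0,0,0,0.05],[0,0,0,0,0.05]],
  ],
)

```text
time_s: 22.65
eef_pos: [0.5014, 0.3913, 0.0558]
tcp_rot: [-0.06, 0.998, -0.0, -0.0]
ft_force: [-0.2, -0.0, -0.2]
gripper_width: 0.0868
```

>>> play_rows(
  increments=[
    [[0,0,-1,0,0.05],[0,0,-3,0,0.05],[0,0,-4,0,0.2],[0,0,-4,0,0.35],[0,0,0,0,0.4]],
  ],
)

```text
time_s: 23.15
eef_pos: [0.5048, 0.3936, 0.1849]
tcp_rot: [-0.06, 0.998, 0.003, 0.005]
ft_force: [0.9, -0.5, 0.0]
gripper_width: 0.0687
```

```bash
python3 -c "
from h import *
goto(*RK[0],.2,SL[1]+np.pi/2)
snap('scene','s17');blk('s17','scene',RK[0],.07)
overlay('scene','s17',[((.5015,.3907),RK[1]+np.pi/2,(-.03,-.014,.008),(.03,.014,.070))],'s17c',(310,170,430,280),6)
"
```

```text
t 23.15 tcp [0.5048 0.3936 0.1849] al 1.6901 w 0.0687 F [ 0.9 -0.5  0. ] q6 -1.11
tool cm [ 0.35 -0.24 -1.52] spin 0.364 tilt [ 0.0105  0.0069 -0.9999]
s17 top 280 [498.8 392.1] [38.6 58.1] 8.162285804748535 z 0.0698406915316071
slope [-0.07894226 -0.02500609  0.06927859]
```

View pics/s17c.png

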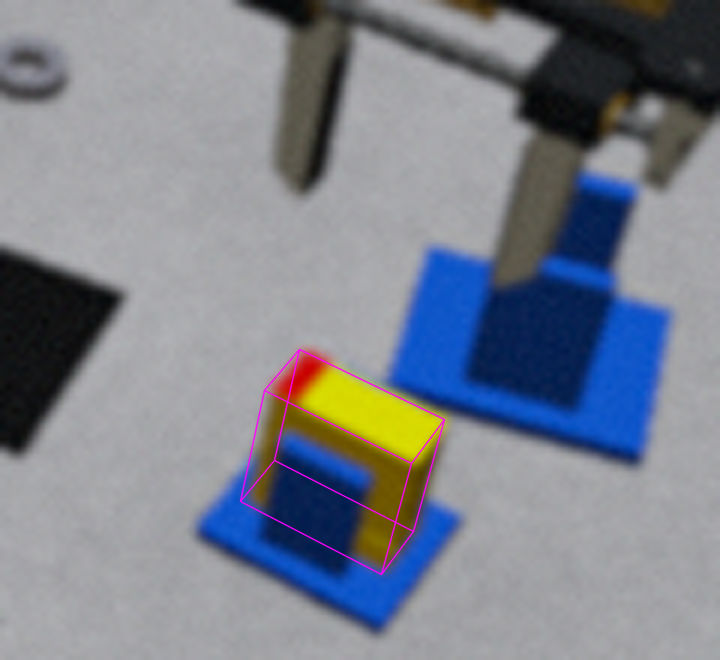

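```bash
python3 -c "
from h import *
print(sl(0,-.075)); goto(*sl(0,-.075),.15,SL[1]+np.pi/2)
d=np.array([.5437,-.1775])-SL[0];c,s=np.cos(SL[1]),np.sin(SL[1]);print(c*d[0]+s*d[1],-s*d[0]+c*d[1])"
```

```text
(np.float64(0.5431082756408572), np.float64(-0.17606029937294765))
t 23.2 tcp [0.5037 0.3928 0.1814] al 1.69 w 0.0651 F [-0.   0.2 -0.8] q6 -1.11
tool cm [  2.88 -56.96   2.9 ] spin 0.364 tilt [ 0.0071  0.0047 -1.    ]
0.0009232623797936004 -0.07625318082924841
```

>>> play_rows(
  increments=[
    [[0.2,-2.5,0,0,0.4],[0.2,-4,0,0,0.4],[0.2,-4,0,0,0.4],[0.2,-4,0,0,0.4],[0.2,-4,0,0,0.4],[0.2,-4,0,0,0.4],[0.2,-4,0,0,0.4],[0.2,-4,0,0,0.4],[0.2,-4,0,0,0.4],[0.2,-4,0,0,0.4],[0.2,-4,0,0,0.4],[0.2,-4,0,0,0.4]],
  ],
)

```text
time_s: 24.4
eef_pos: [0.5321, -0.0748, 0.1751]
tcp_rot: [-0.06, 0.998, 0.0, -0.001]
ft_force: [0.7, -0.0, 0.9]
gripper_width: 0.056
```

>>> play_rows(
  increments=[
    [[0,0,0,0.12,0.4],[0,0,0,0.12,0.4],[0,0,0,0.12,0.4],[0,0,0,0,0.4]],
  ],
)

```text
time_s: 24.8
eef_pos: [0.5323, -0.0733, 0.175]
tcp_rot: [0.121, 0.993, 0.0, -0.001]
ft_force: [0.8, 0.1, -0.0]
gripper_width: 0.0555
```

```bash
python3 -c "
from h import *
goto(*sl(0,-.076),.15,SL[1]+np.pi/2)"
```

```text
t 24.8 tcp [ 0.5323 -0.0733  0.175 ] al 1.3277 w 0.0555 F [ 0.8  0.1 -0. ] q6 -1.56
tool cm [-3.53 -9.81  2.5 ] spin 0.002 tilt [-1.5e-03  4.0e-04 -1.0e+00]
```

>>> play_rows(
  increments=[
    [[-0.9,-2.5,0,0,0.4],[-0.9,-2.5,0,0,0.4],[-0.9,-2.5,0,0,0.4],[-0.8,-2.3,0,0,0.4],[0,0,2.5,0,0.4],[0,0,0,0,0.4],[0,0,0,0,0.4]],
  ],
)

```text
time_s: 25.5
eef_pos: [0.5426, -0.1761, 0.15]
tcp_rot: [0.119, 0.993, 0.0, -0.001]
ft_force: [-0.2, -0.2, 0.1]
gripper_width: 0.0558
```

```bash
python3 -c "
from h import *
goto(*sl(0,-.076),.096,SL[1]+np.pi/2)
snap('scene','s18');crop('s18',130,90,280,210,5,'s18c')"
```

```text
t 25.5 tcp [ 0.5426 -0.1761  0.15  ] al 1.3323 w 0.0558 F [-0.2 -0.2  0.1] q6 -1.74
tool cm [-0.06 -0.09  5.4 ] spin 0.006 tilt [-0.0025  0.0012 -1.    ]
```

View pics/s18c.png

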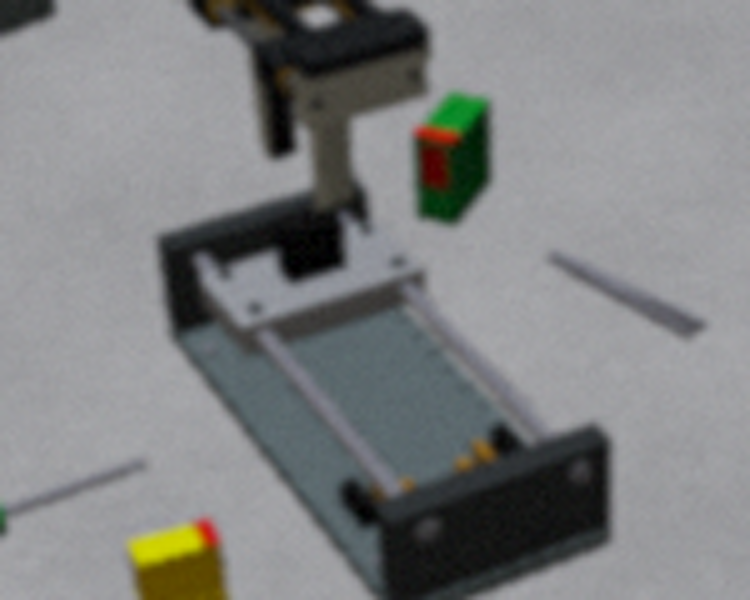

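>>> play_rows(
  increments=[
    [[-0.05,-0.1,2,0.006,0.4],[0,0,2,0,0.4],[0,0,1.3,0,0.4],[0,0,0,0,0.4],[0,0,0,0,0.5],[0,0,0,0,0.6],[0,0,0,0,0.7],[0,0,0,0,0.8],[0,0,0,0,0.95],[0,0,0,0,0.95],[0,0,0,0,0.95]],
  ],
)

```text
time_s: 26.65
eef_pos: [0.544, -0.1779, 0.0983]
tcp_rot: [0.123, 0.992, -0.0, 0.0]
ft_force: [0.2, 0.5, 4.2]
gripper_width: 0.0199
```

```bash
python3 -c "
from h import *
goto(*sl(0,.104),.096,SL[1]+np.pi/2)
snap('scene','s19');crop('s19',130,90,280,210,5,'s19c')"
```

```text
t 26.65 tcp [ 0.544  -0.1779  0.0983] al 1.324 w 0.0199 F [0.2 0.5 4.2] q6 -1.73
tool cm [ 0.17 18.06  0.23] spin -0.002 tilt [ 6.e-04 -2.e-04 -1.e+00]
```

View pics/s19c.png

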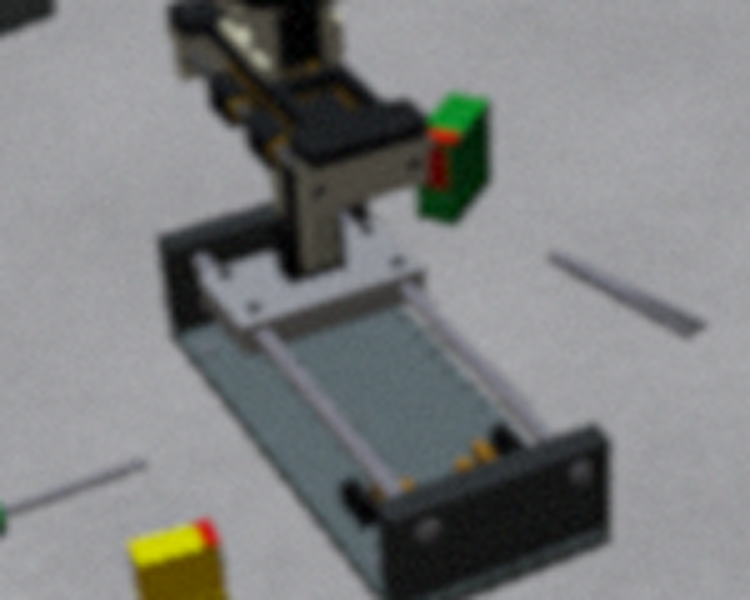

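>>> play_rows(
  increments=[
    [[0,0.4,0,0,0.95],[0,0.8,0,0,0.95],[0,1,0,0,0.95],[0,1,0,0,0.95],[0,1,0,0,0.95],[0,1,0,0,0.95],[0,1,0,0,0.95],[0,1,0,0,0.95],[0,1,0,0,0.95],[0,1,0,0,0.95],[0,0.8,0,0,0.95],[0,0.4,0,0,0.95]],
  ],
)

```text
time_s: 27.9
eef_pos: [0.5694, -0.0762, 0.0983]
tcp_rot: [0.123, 0.992, -0.0, 0.0]
ft_force: [-2.5, -2.7, 6.7]
gripper_width: 0.0197
```

```bash
python3 -c "
from h import *
goto(*sl(0,.1),.096,SL[1]+np.pi/2)"
```

```text
t 27.9 tcp [ 0.5694 -0.0762  0.0983] al 1.3246 w 0.0197 F [-2.5 -2.7  6.7] q6 -1.55
tool cm [0.14 7.18 0.23] spin -0.001 tilt [ 3.e-04 -4.e-04 -1.e+00]
```

>>> play_rows(
  increments=[
    [[0,0.6,0,0,0.95],[0,0.9,0,0,0.95],[0,0.9,0,0,0.95],[0,0.9,0,0,0.95],[0,0.9,0,0,0.95],[0,0.9,0,0,0.95],[0,0.8,0,0,0.95],[0,0.6,0,0,0.95],[0,0.4,0,0,0.95],[0,0.3,0,0,0.95],[0,0,0,0,0.95]],
  ],
)

```text
time_s: 29.0
eef_pos: [0.5865, -0.0078, 0.0983]
tcp_rot: [0.123, 0.992, -0.001, -0.0]
ft_force: [-5.3, -7.7, 8.2]
gripper_width: 0.0198
```

```bash
python3 -c "
from h import *
goto(*sl(0,.1),.096,SL[1]+np.pi/2)"
```

```text
t 29.0 tcp [ 0.5865 -0.0078  0.0983] al 1.3241 w 0.0198 F [-5.3 -7.7  8.2] q6 -1.42
tool cm [0.13 0.13 0.23] spin -0.002 tilt [-7.0e-04 -2.2e-03 -1.0e+00]
```

>>> play_rows(
  increments=[
    [[0,0.2,0,0,0.95],[0,0.2,0,0,0.95],[0,0,0,0,0.95],[0,0,0,0,0.95]],
  ],
)

```text
time_s: 29.4
eef_pos: [0.5865, -0.0077, 0.0982]
tcp_rot: [0.124, 0.992, -0.004, -0.001]
ft_force: [-10.2, -22.0, 10.0]
gripper_width: 0.0199
```

```bash
python3 -c "
from h import *
goto(*sl(0,.1),.096,SL[1]+np.pi/2)
snap('scene','s20');crop('s20',130,90,280,220,5,'s20c')"
```

```text
t 29.4 tcp [ 0.5865 -0.0077  0.0982] al 1.3225 w 0.0199 F [-10.2 -22.   10. ] q6 -1.42
tool cm [0.13 0.11 0.22] spin -0.003 tilt [-0.0027 -0.007  -1.    ]
```

View pics/s20c.png

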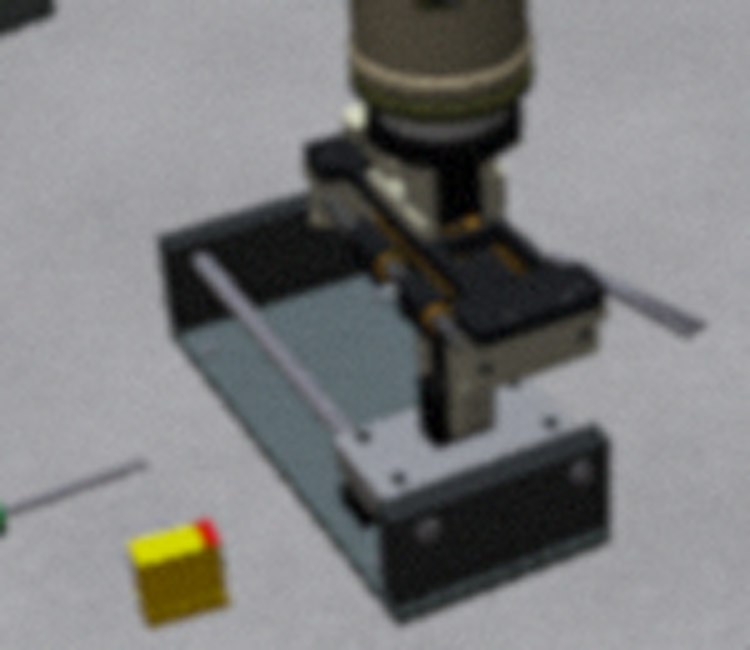

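>>> play_rows(
  increments=[
    [[0,-0.3,0,0,0.95],[0,-0.5,0,0,0.95],[0,-0.8,0,0,0.95],[0,-1,0,0,0.95],[0,-1,0,0,0.95],[0,-1,0,0,0.95],[0,-1,0,0,0.95],[0,-1,0,0,0.95],[0,-1,0,0,0.95],[0,-1,0,0,0.95],[0,-0.8,0,0,0.95],[0,-0.6,0,0,0.95]],
  ],
)

```text
time_s: 30.65
eef_pos: [0.5636, -0.0996, 0.0983]
tcp_rot: [0.123, 0.992, 0.0, 0.0]
ft_force: [0.1, 3.6, 6.6]
gripper_width: 0.02
```

>>> play_rows(
  increments=[
    [[0,-0.7,0,0,0.95],[0,-0.9,0,0,0.95],[0,-0.9,0,0,0.95],[0,-0.9,0,0,0.95],[0,-0.9,0,0,0.95],[0,-0.9,0,0,0.95],[0,-0.9,0,0,0.95],[0,-0.8,0,0,0.95],[0,-0.7,0,0,0.95],[0,-0.6,0,0,0.95],[0,0,0,0,0.95]],
  ],
)

```text
time_s: 31.75
eef_pos: [0.5435, -0.1799, 0.0983]
tcp_rot: [0.123, 0.992, -0.0, 0.0]
ft_force: [-1.1, -1.8, 4.6]
gripper_width: 0.0196
```

```bash
python3 -c "
from h import *
goto(*sl(0,-.1),.096,SL[1]+np.pi/2)"
```

```text
t 31.75 tcp [ 0.5435 -0.1799  0.0983] al 1.3239 w 0.0196 F [-1.1 -1.8  4.6] q6 -1.73
tool cm [ 0.13 -2.13  0.23] spin -0.002 tilt [ 6.e-04 -3.e-04 -1.e+00]
```

>>> play_rows(
  increments=[
    [[0,-0.5,0,0,0.95],[0,-0.6,0,0,0.95],[0,-0.5,0,0,0.95],[0,-0.4,0,0,0.95],[0,-0.3,0,0,0.95],[0,-0.2,0,0,0.95],[0,0,0,0,0.95]],
  ],
)

```text
time_s: 32.45
eef_pos: [0.538, -0.2021, 0.0983]
tcp_rot: [0.123, 0.992, 0.001, 0.001]
ft_force: [1.5, 8.5, 6.3]
gripper_width: 0.0198
```

```bash
python3 -c "
from h import *
goto(*sl(0,-.1),.096,SL[1]+np.pi/2)"
```

```text
t 32.45 tcp [ 0.538  -0.2021  0.0983] al 1.3247 w 0.0198 F [1.5 8.5 6.3] q6 -1.78
tool cm [0.14 0.15 0.23] spin -0.001 tilt [ 0.0014  0.0026 -1.    ]
```

>>> play_rows(
  increments=[
    [[0,-0.2,0,0,0.95],[0,-0.1,0,0,0.95],[0,0,0,0,0.95],[0,0,0,0,0.95]],
  ],
)

```text
time_s: 32.85
eef_pos: [0.538, -0.2022, 0.0982]
tcp_rot: [0.122, 0.993, 0.003, 0.001]
ft_force: [4.6, 20.4, 8.2]
gripper_width: 0.0201
```

>>> play_rows(
  increments=[
    [[0,0.2,0,0,0.95],[0,0,0,0,0.75],[0,0,0,0,0.6],[0,0,0,0,0.55],[0,0,0,0,0.55],[0,0,0,0,0.55],[0,0,-1,0,0.55],[0,0,-3,0,0.55],[0,0,-4,0,0.55],[0,0,-4,0,0.55],[0,0,0,0,0.55]],
  ],
)

```text
time_s: 33.95
eef_pos: [0.5401, -0.2068, 0.2263]
tcp_rot: [0.123, 0.992, -0.002, 0.006]
ft_force: [-0.2, -0.2, 0.4]
gripper_width: 0.042
```

>>> play_rows(
  increments=[
    [[2,3,0,0,0.55],[3,4,0,0,0.55],[3,4,0,0,0.55],[3,4,0,0,0.55],[3,4,0,0,0.55],[0,0,0,0,0.55],[0,0,0,0,0.55]],
  ],
)

```text
time_s: 34.65
eef_pos: [0.4474, 0.0142, 0.2183]
tcp_rot: [0.122, 0.993, -0.0, 0.001]
ft_force: [-0.0, -0.1, -0.5]
gripper_width: 0.0418
```

```bash
python3 -c "
from h import *
goto(*sl(0,-.1),.2,SL[1]+np.pi/2)
snap('scene','s21');snap('top','t21');blk('s21','scene',RK[0],.07)
z=np.load('s21.npz');C=cloud('scene',z['d']);c,s=np.cos(SL[1]),np.sin(SL[1]);D=C[...,:2]-np.array(SL[0]);X=c*D[...,0]+s*D[...,1];Y=-s*D[...,0]+c*D[...,1]
m=(z['d']>.3)&(C[...,2]>.101)&(C[...,2]<.112)&(abs(X)<.03)&(abs(Y)<.13);print('grip top',m.sum(),X[m].mean() if m.any() else 0,np.percentile(Y[m],[3,50,97]) if m.any() else 0)
"
```

```text
t 34.65 tcp [0.4474 0.0142 0.2183] al 1.3267 w 0.0418 F [-0.  -0.1 -0.5] q6 -1.41
tool cm [-13.88 -18.65   1.85] spin 0.001 tilt [ 1.1e-03 -5.0e-04 -1.0e+00]
s21 top 279 [497.9 392.5] [38.8 59. ] 5.2515549659729 z 0.06977365113364964
slope [-0.08410259 -0.02842733  0.06918801]
grip top 67 0.0033093830153764496 [-0.11015812 -0.09660206 -0.08817776]
```

View pics/s21.png

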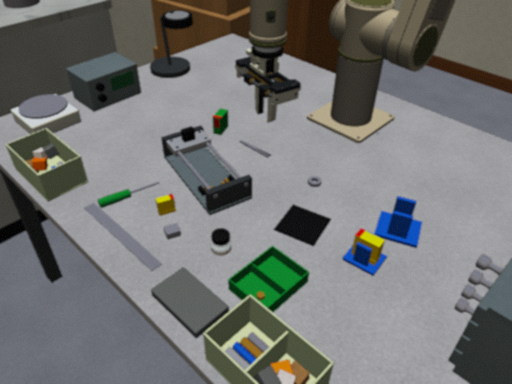

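View pics/t21.png

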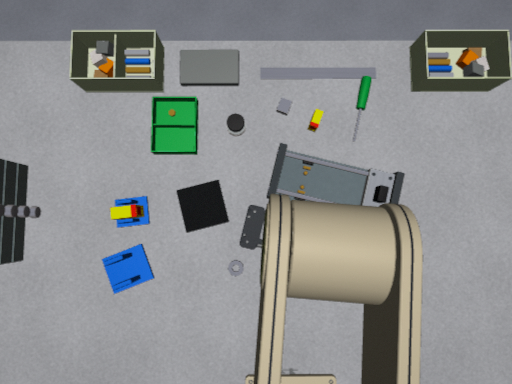

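```bash
python3 -c "
from rig import bot
print(bot.job_done())"
```

```text
the job is handed in; nothing more can be done
None
```

I carried out every step and handed the job in at about 34.7 s of the 72 s allowed. `job_done` gave no verdict, so what follows rests on my own checks.

- **Rocking:** I held the block by its broad faces and tilted it red end up, then plain end up, by about 0.1 rad (5–6°) each way. These tilts come from noisy depth readings plus how far the top shifted, so they are the least certain figures. I then levelled it and lifted it off the pins.
- **Mat:** I set the block upright on the mat with about 10 N on touching down and released it. The picture showed it standing.
- **Rack:** I took the block again by its two ends and lowered it into the smaller blue rack, touching down at about 8 N. The last picture shows it upright in the slot, with its top at 70 mm. Its centre measured about 4 mm from the rack's centre, though this image estimate was rougher because the rack walls mixed into it.
- **Carriage:** I ran it at about 0.10 m/s to the stop where the block was, pressing with about 22 N until it no longer moved. I then ran it back to the other stop, pressing with about 20 N. The distance between stops measured 200 mm. It was let go at the far stop, with the grip seen at y ≈ −0.099 m against a nominal −0.100 m.
- **Surroundings:** The other things on the bench look unmoved in the last two pictures. The arm is clear of everything, and its force reading is near zero.

No final check failed. The second rock took several small pushes because the arm yields by about 6 mm under a 10–15 N side load.

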